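Load the cell discharge rig

TASK

Load the discharge rig with the blue cells from the tin tray: first turn its dial back to zero (the first mark, against the stop), then swing the clamp bar up and lay every cell, one to a bay, on the sloping white feed plate and let go, so that it rolls down and centres itself in the vee - do not set or squeeze a cell into the vee with the gripper. Once all the cells lie centred in the vee with the bar still up and the gripper off them, swing the clamp bar down onto them, and only then turn the dial to the orange mark. Leave the lantern batteries, the motorcycle battery and the scoop where they are.

Things in the scene. Friction and masses are not known exactly. Their poses are not given: they have to be found in the camera images.
- rig: Discharge rig fixed on the bench, turned up to 7 degrees. Origin on the bench under the middle of the vee; z up, y along the vee, x across it, away from the robot (frame of all rig offsets). From front to back: white feed plate, aluminium vee, backstop plate (x 20 to 24 mm, 52 mm high), clamp hinge (x 62, 62 mm high). At the -y end a grey load box 150 x 100 x 70 mm tall (centre x -40, y -199) carries the dial.
- vee (a point): Middle of the vee at the height of a seated cell's axis, 37 mm above the bench; axes as the rig's, y along the vee. The vee: 90 degrees, 278 mm long, 32 mm wide at the lips, 16 mm deep, apex 14 mm above the bench, in three bays. A seated cell lies along y with its centre at x = 0, z = 0 of this frame. A cell let go on the feed plate settles here within a second or so.
- feed_a (a point): Centre of a cell laid on the feed plate in the +y bay (axis along the rig's y), 62 mm up the slope from the vee. Axes as the rig's. The white plate slopes 12 degrees down to +x, 100 mm long: front edge at x -116 mm, 51 mm high, with an upstand 11 mm higher; near lip of the vee at x -16, 30 mm high. A cell let go here rolls down by itself (it rolls on slopes above about 8 degrees).
- feed_b (a point): The same point in the middle bay. The bays are centred at y = 91, 0 and -91 mm of the rig, 86 mm wide inside, parted by black partitions 5 mm thick at y = -136, -45, 45 and 136 mm that run from the front edge past the vee and stand 14 mm proud of the plate.
- feed_c (a point): The same point in the -y bay.
- clamp_bar (a joint): Angle (rad) of the clamp bar about its hinge, along the rig's y: a 0.6 kg weighted beam across all bays. -0.06: down on its stop over an empty vee (the start); 0: resting on seated cells; 1.57: upright; 1.75: leaning on its rear stop, where its weight keeps it. Let go below about 1.4 it falls shut, slowed by a damper. When it is down no cell gets into the vee.
- bar_grip (a point): Middle of the bar's red handle: round, 14 mm thick, 96 mm long along the rig's y, on a 10 mm stem at each end, open between. At joint 0 it is 125 mm from the hinge towards -x and 12 mm above it (74 mm above the bench); at 1.75 about 183 mm up. Lifting takes 3 N. Pinched from above, fingers either side across x, it can be led round the whole arc, gripper upright, turning between the pads.
- dial (a joint): Angle (rad) of the dial, growing clockwise seen from above; 0 to 5.24 between stops, 0.524 from mark to mark. At 0 the pointer is on the first mark (zero); the orange mark is the fifth, at 2.094. It stays where it is left; turning takes about 0.05 N m.
- dial_grip (a point): On the upright axis of the dial, mid-height of its black grip bar (91 mm above the bench): bar 44 mm long, 12 mm wide, 22 mm tall, on a disc of 50 mm diameter whose top is 11 mm below this point. The frame turns with the dial: x along the bar to its pointer end (white line), z up.
- tray: Dished tin tray fixed on the bench, 334 x 156 mm; origin at the middle of its underside, x along its length. Floor 2 mm above the bench: a flat strip 40 mm wide along the middle, then flanks rising 14 degrees outwards to the side walls (76 mm from the middle); all walls 36 mm high, 2 mm thick. The cells lie along the strip at the start and roll back to it when knocked.
- cell1: A spent cylindrical cell in a blue sleeve with a white band near one end, 33 mm in diameter, 70 mm long, 150 g. Origin at its centre, x along its axis. It starts in the tin tray; it may be absent.
- cell2: A spent cylindrical cell in a blue sleeve with a white band near one end, 33 mm in diameter, 70 mm long, 150 g. Origin at its centre, x along its axis. It starts in the tin tray; it may be absent.
- cell3: A spent cylindrical cell in a blue sleeve with a white band near one end, 33 mm in diameter, 70 mm long, 150 g. Origin at its centre, x along its axis. It starts in the tin tray; it may be absent.
- lantern1: Grey plastic lantern battery with spring terminals, 67 x 67 mm and 112 mm tall, standing; origin under its middle. A bystander.
- lantern2: Another grey lantern battery like the first. A bystander.
- moto: Squat black motorcycle battery, 114 x 70 mm and 107 mm tall; origin under its middle. A bystander.
- scoop: Red plastic sorting scoop lying on the bench: pan 110 x 80 mm (towards its +x), handle 100 mm to its -x, up to 40 mm tall; origin at the rear of the pan. A bystander.
There are look-alikes about, which are no part of the job. What is shaped like the cell3 but pink is not meant. What is shaped like the cell1 but brown is not meant.

How it is judged:
By the outcome, as a careful person would: the job done as asked, in the order asked, and still so for the second after the job is handed in, with the robot touching nothing.
Of cell1, cell2, cell3 only 2 to 3 are there at a start; the rules pass over those that are not, and their reading is None.
At some moment in a run one of cell1, cell2, cell3 may be knocked a few centimetres aside while the robot is not near it.
Once in a run the grip may slacken for a moment while it holds something.
It also fails if it takes over 208 s, if anything falls off the work surface, if the arm or the gripper's body presses on something with over 40 N, if the wrist force passes 120 N, or if a joint passes its speed limit or range.

ROBOT

A 7-joint arm with a two-finger parallel gripper is mounted at the origin on the work surface. World frame = base frame: x ahead of the robot, y to its left, z up, the work surface at z = 0. Lengths are in m, angles in degrees, forces in N, time in s.
With the tool pointing down it reaches from about 0.425 to 0.875 m from the base axis. Payload 4.7 kg.
Tool frame: the origin (TCP) lies on the centre line of the jaws, within the pads' length; the fingertips stand env.nose_length ahead of it and the grasp point (between the pads) lies 8 mm behind it (env.nose_length is the distance from the TCP to the fingertips, in m); y points along the fingers, z is the direction in which the jaws open and shut, and the axes are right-handed (so a half turn about y gives the same grasp; the last joint's range is limited). The gripper opens to 87 mm and grips with 3 to 60 N. Pads are 19 mm wide; open, the fingers measure 117 mm over their backs; the gripper's body (75 mm by 190 mm) begins 51 mm behind the grasp point.
Start: joints at [-69.723, 18.392, -4.016, 83.108, 1.295, 78.541, -3.26], TCP at [0.217, 0.613, 0.234] pointing down, gripper open.
Joint ranges: [-163.93, 163.93], [-17.29, 119.83], [-79.2, 71.16], [3.27, 140.29], [-89.18, 269.18], [5.43, 117.66], [-154.24, 154.24]. Speed limits (degrees/s): [147.25, 147.25, 180, 180, 180, 180, 180].

INTERFACE

Orientations are given as [roll, pitch, yaw] about the fixed x, y, z axes, in that order (R = Rz(yaw) Ry(pitch) Rx(roll)).
In Python, from cell import env, read_camera, camera_info, job, models gives the robot as it stands.
- The arm moves only by the tool move_arm, never from a script. Its argument "moves" is a list of rows, each a list of 6 numbers: the shift along the tool's x, y, z in mm, then the turn, a rotation vector about the tool's x, y, z in degrees. In form: [[x, y, z, ax, ay, az], ...]. A call has 1 to 20 rows; each row is the pose to reach, as a shift and turn from the pose commanded when the call began, along the tool's axes at that moment; what a row does not reach only later rows make up. A row lasts 1/12 s, in which the tool goes at most 41.7 mm and 7.16 degrees, less where a joint would pass 70% of its speed; a pose out of reach is approached as far as the arm can. A call with a gripper value outside its range is refused whole. "claw" is the finger opening in mm, from 0 to 87, set as the call begins (left out, the last holds). The fingers move at their own pace and stop on an object; "newtons" is the grip in N (left out, the last holds). Time passes only in rows, so rows that repeat a pose let the fingers close. It gives the time, the measured TCP pose, the force and the opening at its end, in the units of the state.
- env.get_obs(): the state, without advancing time (a new reading comes with each control period).
- read_camera(name): name is "side" or "top"; returns (picture, depth): 480x640x3 uint8, red, green, blue; 480x640 float32, m along the optical axis (not along the pixel's ray), 0 where there is no reading.
- camera_info(name): a dict with "fx", "fy", "cx", "cy" (pixels), "R" (3x3) and "t" (3): a world point X has camera coordinates R X + t. Camera axes: x right, y down, z forward; pixel columns grow to the right and rows downward; lengths in m; the calibration is good to about 2 mm. A picture is of the moment at which its call begins. camera_info takes no time and is no camera call.
- job.sign_off(): hands the job in, once; it reports no verdict.
Trained networks look in the newest picture that a camera, given by its name, has taken for a name from the list of things; names that differ only in an ending like _2 or _b are one class to them, and where a whole thing is asked for, a point or a joint stands for the part that bears it (a point fixed in the world has none). Each returns a list of dicts, best first, with "score" (0 to 1); they miss things now and then, are a little off and sometimes report something else, mostly with a low value. They report only what shows in the picture. A call takes as long as a camera call. They do not tell look-alikes from the thing itself.
- models.spot_in(target, camera): "point" ([x, y, z] in m, in world coordinates, good to about 4 mm: the middle of the surface that is visible of it).
- models.cut_out(target, camera): "mask" (480x640 bool, what is visible of it).
The state is a dict: "time_s": time; "qpos": joint angles; "joint_velocities": joint speeds; "effort": joint torques, N m; "tool_pos": TCP position; "tool_rot": TCP orientation; "force": force on the tool from outside, world axes, zero at the start; "wrist_torque": the same for the moment, N m; "grip_width": finger opening in m.
Only numpy, scipy, OpenCV 4.12 (cv2) and the standard library are available. Lean on these libraries where they do the work, as an engineer would, in place of code of your own. Each camera call takes 0.05 s, during which the arm holds its last target.

## Working session

There is one attempt and no reset: what is moved stays moved. The work goes in short steps, Python scripts to look and compute and a tool call to move; the robot and the scene stay as the last step left them, time stands still between calls to the robot, and variables do not carry over. Pictures are saved under pics/ and viewed, and the job is handed in when it is done.

Besides the shell and the picture viewer there is one more tool, called as name([rows], argument=value, ...), one row to a line, values as JSON. move_arm: Moves the arm, as the interface text tells. Its arguments: {"type":"object","properties":{"moves":{"type":"array","items":{"type":"array","items":{"type":"number"}}},"claw":{"type":"number"},"newtons":{"type":"number"}},"required":["moves"]}

```bash
ls -la; mkdir -p pics; python3 - <<'E'
from cell import env, read_camera, camera_info, job, models
import cv2
o=env.get_obs(); print(o, env.nose_length)
for n in("side","top"):
    p,d=read_camera(n); cv2.imwrite(f"pics/{n}0.png",p[:,:,::-1]); print(n,camera_info(n))
E
```

```text
total 12
drwxr-xr-x  3 agent agent 4096 Dec  7 14:00 .
drwxr-xr-x 23 root  root  4096 Dec  7 14:00 ..
drwxr-xr-x  2 agent agent 4096 Dec  7 14:00 pics
{'time_s': 0.0, 'qpos': array([-69.72318363,  18.43807623,  -4.01591022,  83.17548282,
         1.2951169 ,  78.54006934,  -3.26121027]), 'joint_velocities': array([ 0.17309702,  0.0121657 , -0.0550429 , -0.02926571,  0.00968395,
       -0.1456647 , -0.02249778]), 'effort': array([ 4.68200471e-05, -4.91305089e+01, -4.04218035e-01, -3.12515795e+01,
       -6.38970640e-02,  4.40039474e-02,  1.76147032e-04]), 'tool_pos': array([0.21650839, 0.61231594, 0.2324676 ]), 'tool_rot': array([-9.01083768e+01, -5.76361672e-03, -1.94678760e+01]), 'force': array([-0.81597686, -0.06405554,  0.34130691]), 'wrist_torque': array([ 0.00515205, -0.02106858, -0.01902096]), 'grip_width': 0.0870180384578306} 0.011
side {'fx': 603.3489752540237, 'fy': 603.3489752540237, 'cx': 316.58872762457855, 'cy': 246.5686175514818, 'R': array([[ 0.99559919, -0.09214961, -0.01705001],
       [-0.0802825 , -0.74482114, -0.66241693],
       [ 0.04834226,  0.66087058, -0.74894132]]), 't': array([-0.49083474,  0.10143628,  1.68779078])}
top {'fx': 561.8501112742816, 'fy': 561.8501112742816, 'cx': 319.0458922687102, 'cy': 241.82519347574353, 'R': array([[-0.00575784, -0.99985246, -0.01618357],
       [-0.99217494,  0.00773066, -0.12461595],
       [ 0.12472267,  0.01533941, -0.99207306]]), 't': array([0.03170875, 0.47992887, 1.28457988])}
```

View pics/side0.png

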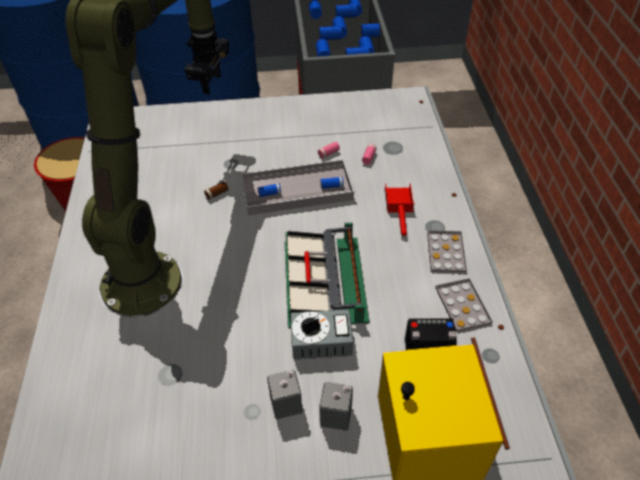

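View pics/top0.png

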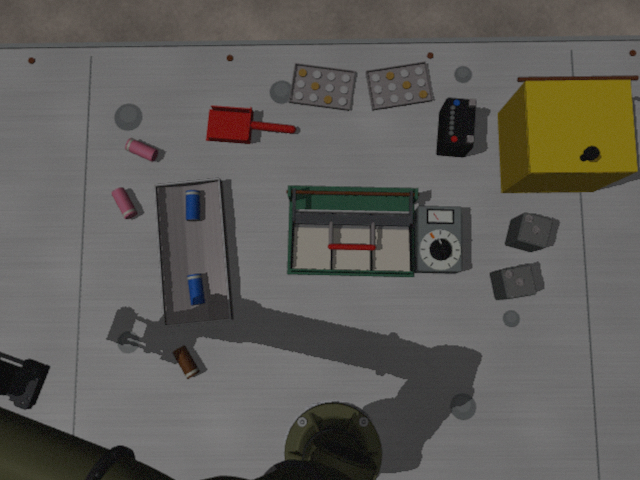

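```bash
cat > h.py <<'E'
import numpy as np, cv2
from scipy.spatial.transform import Rotation as Ro
from cell import env, read_camera, camera_info, job, models
def pts(name,d):
    c=camera_info(name); v,u=np.mgrid[0:480,0:640]
    P=np.stack([(u-c['cx'])/c['fx']*d,(v-c['cy'])/c['fy']*d,d],-1)
    W=(P-c['t'])@c['R']  # R^T (P-t)
    W[d==0]=np.nan
    return W
def proj(name,X):
    c=camera_info(name); p=np.atleast_2d(X)@c['R'].T+c['t']
    return np.stack([p[:,0]/p[:,2]*c['fx']+c['cx'],p[:,1]/p[:,2]*c['fy']+c['cy']],-1)
def crop(name,p,u0,u1,v0,v1,s,fn):
    cv2.imwrite('pics/'+fn,cv2.resize(p[v0:v1,u0:u1,::-1],None,fx=s,fy=s,interpolation=cv2.INTER_CUBIC))
def pose():
    o=env.get_obs(); return o['tool_pos'],Ro.from_euler('xyz',o['tool_rot'],degrees=True)
E
python3 - <<'E'
from h import *
p,d=read_camera('top'); W=pts('top',d); np.save('W.npy',W); np.save('p.npy',p)
crop('top',p,280,480,175,285,4,'rig1.png')
crop('top',p,145,245,170,330,3.6,'tray1.png')
for t in ['cell1','rig','tray','dial','clamp_bar','bar_grip','lantern1','moto','scoop']:
    r=models.spot_in(t,'top'); print(t,[(np.round(x['point'],3).tolist(),round(x['score'],2)) for x in r])
E
```

```text
cell1 [([0.57, 0.328, 0.029], 0.78), ([0.205, 0.338, 0.028], 0.76), ([0.707, 0.451, 0.028], 0.71), ([0.579, 0.491, 0.029], 0.64)]
rig [([0.501, -0.088, 0.051], 0.64)]
tray [([0.463, 0.331, 0.009], 0.76)]
dial []
clamp_bar [([0.529, -0.049, 0.063], 0.72), ([0.464, 0.335, 0.007], 0.18)]
bar_grip [([0.521, -0.05, 0.066], 0.94)]
lantern1 [([0.491, -0.438, 0.093], 0.82), ([0.502, -0.093, 0.046], 0.69), ([0.383, -0.397, 0.098], 0.66)]
moto [([0.738, -0.29, 0.093], 0.82), ([0.488, -0.438, 0.1], 0.21)]
scoop [([0.767, 0.232, -0.001], 0.85)]
```

View pics/rig1.png

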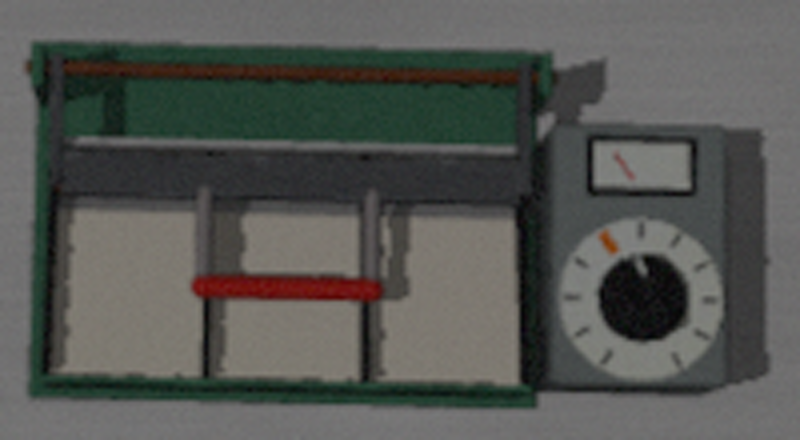

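View pics/tray1.png

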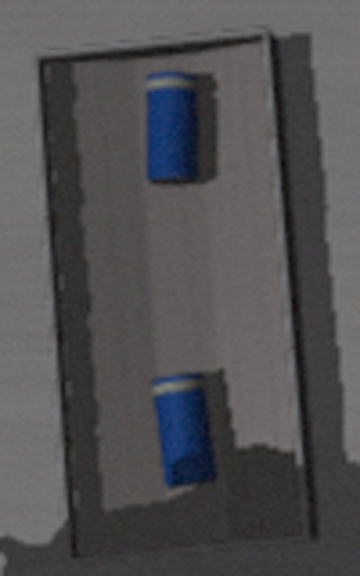

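```bash
python3 - <<'E'
from h import *
W=np.load('W.npy'); p=np.load('p.npy').astype(int)
X=W.reshape(-1,3); 
v,u=np.mgrid[0:480,0:640]
R,G,B=p[...,0],p[...,1],p[...,2]
win=(u>280)&(u<480)&(v>175)&(v<285)
m=win&(R>120)&(G<60)&(B<60)&(W[...,2]>.05)
H=W[m]; c=H.mean(0); print('handle',m.sum(),c,H.min(0),H.max(0))
e=np.linalg.svd((H-c)[:,:2])[2][0]; print('handle axis yaw of y', np.degrees(np.arctan2(-e[0],e[1])))
# box top
m=win&(u>415)&(abs(W[...,2]-.07)<.006)
r=cv2.minAreaRect(W[m][:,:2].astype(np.float32)); print('box',m.sum(),r)
# white plate
m=win&(u<415)&(R>140)&(abs(R-B)<45)&(G>120)
print('plate',m.sum());
Q=W[m]; A=np.c_[Q[:,:2],np.ones(len(Q))]; s=np.linalg.lstsq(A,Q[:,2],rcond=None)[0]; print('plane',s,np.degrees(np.arctan(np.hypot(s[0],s[1]))),np.degrees(np.arctan2(-s[1],-s[0])))
print('plate minrect',cv2.minAreaRect(Q[:,:2].astype(np.float32)))
# cells
for (a,b) in((180,205),):
  pass
mb=(B>110)&(R<90)&(u>155)&(u<235)&(v>180)&(v<325)&(B-R>60)
n,l,st,ce=cv2.connectedComponentsWithStats(mb.astype(np.uint8))
for i in range(1,n):
    if st[i,4]<50: continue
    Q=W[l==i]; r=cv2.minAreaRect(Q[:,:2].astype(np.float32)); print('blue',st[i],ce[i],Q.mean(0),np.nanpercentile(Q[:,2],[5,95]),r)
# tray walls
m=(u>145)&(u<245)&(v>170)&(v<330)&(W[...,2]>.028)&(W[...,2]<.045)&~mb
print('tray',m.sum(),cv2.minAreaRect(W[m][:,:2].astype(np.float32)))
for (uu,vv) in [(287.5,273.75),(413.75,275.5)]: print(W[int(round(vv))-1,int(round(uu))+1])
E
```

```text
<stdin>:8: RuntimeWarning: Mean of empty slice.
  ret = um.true_divide(
Traceback (most recent call last):
ValueError: zero-size array to reduction operation minimum which has no identity
```

```bash
cat > m.py <<'E'
from h import *
W=np.load('W.npy'); p=np.load('p.npy').astype(int)
v,u=np.mgrid[0:480,0:640]
R,G,B=p[...,0],p[...,1],p[...,2]
win=(u>280)&(u<480)&(v>175)&(v<285)
print(p[246,350],W[246,350],p[262,350],W[262,350],p[205,193],W[205,193],W[270,470-20])
m=win&(R>90)&(G<60)&(B<60)&(R-G>60)&(v>230)&(u<400)
H=W[m]; print(np.nanpercentile(H[:,2],[5,50,95])); c=np.nanmean(H,0); print('handle',m.sum(),c)
e=np.linalg.svd((H-c)[:,:2])[2][0]; print('handle yaw', np.degrees(np.arctan(-e[0]/e[1])))
m=win&(u>415)&(abs(W[...,2]-.07)<.008)
r=cv2.minAreaRect(W[m][:,:2].astype(np.float32)); print('box',m.sum(),r, np.median(W[m][:,2]))
m=win&(u<415)&(R>110)&(abs(R-B)<45)&(G>100)&(v>220)
print('plate',m.sum());
Q=W[m]; A=np.c_[Q[:,:2],np.ones(len(Q))]; s=np.linalg.lstsq(A,Q[:,2],rcond=None)[0]; print('plane',s,np.degrees(np.arctan(np.hypot(s[0],s[1]))),np.degrees(np.arctan2(-s[1],-s[0])))
print('plate minrect',cv2.minAreaRect(Q[:,:2].astype(np.float32)))
mb=(B-R>40)&(u>155)&(u<235)&(v>180)&(v<325)
n,l,st,ce=cv2.connectedComponentsWithStats(mb.astype(np.uint8))
for i in range(1,n):
    if st[i,4]<50: continue
    Q=W[l==i]; r=cv2.minAreaRect(Q[:,:2].astype(np.float32)); print('blue',st[i],ce[i],Q.mean(0),np.nanpercentile(Q[:,2],[5,95]),r)
m=(u>145)&(u<245)&(v>170)&(v<330)&(W[...,2]>.028)&(W[...,2]<.045)&~mb
print('tray',m.sum(),cv2.minAreaRect(W[m][:,:2].astype(np.float32)))
E
python3 m.py
```

```text
[114  30  27] [ 0.46480565 -0.04212628  0.07218866] [125 121 111] [ 0.43055179 -0.04257462  0.04928285] [10 40 90] [0.56963929 0.32560828 0.03397539] [ 0.40903793 -0.26590776  0.0703266 ]
[0.0673968  0.0721187  0.07666339]
handle 193 [ 0.46326378 -0.04585152  0.07224508]Traceback (most recent call last):
  File "m.py", line 9, in <module>
    e=np.linalg.svd((H-c)[:,:2])[2][0]; print('handle yaw', np.degrees(np.arctan(-e[0]/e[1])))
      ~~~~~~~~~~~~~^^^^^^^^^^^^^
    u, s, vh = gufunc(a, signature=signature)
               ~~~~~~^^^^^^^^^^^^^^^^^^^^^^^^
    raise LinAlgError("SVD did not converge")
numpy.linalg.LinAlgError: SVD did not converge
```

```bash
sed -i 's/^R,G,B=/W=np.where(np.isnan(W),0,W); VAL=W[...,2]!=0\nR,G,B=/; s/^m=win/m=VAL\&win/; s/^mb=/mb=VAL\&/' m.py
python3 m.py
```

```text
[114  30  27] [ 0.46480565 -0.04212628  0.07218866] [125 121 111] [ 0.43055179 -0.04257462  0.04928285] [10 40 90] [0.56963929 0.32560828 0.03397539] [ 0.40903793 -0.26590776  0.0703266 ]
[0.0673968  0.0721187  0.07666339]
handle 192 [ 0.46326378 -0.04585152  0.07224508]
handle yaw -1.1638989222188116
box 2571 ((0.5014482736587524, -0.24386365711688995), (0.1039295420050621, 0.1882491558790207), 88.93781280517578) 0.07104930071946458
plate 4783
plane [ 0.20178304 -0.05670574 -0.06259985] 11.837797694258755 164.30339728472646
plate minrect ((0.45857179164886475, -0.0377340167760849), (0.3175356984138489, 0.1523168832063675), 89.61400604248047)
blue [186 194  12  26 282] [191.24113475 206.28723404] [0.5669932  0.33020883 0.03197942] [0.02413927 0.03791193] ((0.5669043660163879, 0.33153724670410156), (0.05926583707332611, 0.028709543868899345), 1.1194278001785278)
blue [188 279  14  26 267] [194.4494382  290.08988764] [0.36931443 0.31824509 0.03201106] [0.02428162 0.03709589] ((0.36683180928230286, 0.32083916664123535), (0.058309949934482574, 0.033902473747730255), 5.829468250274658)
tray 1051 ((0.46151283383369446, 0.32525283098220825), (0.3370048701763153, 0.15886925160884857), 5.370133876800537)
```

```bash
cat > fit.py <<'E'
from h import *
from scipy.optimize import least_squares
off=np.array([280,175])
obs={(-115,-149,70):(549,388),(-115,-249,70):(723,390),(35,-149,70):(554,124),(35,-249,70):(723,129),(-63.5,47,66.5):(196,287),(-63.5,-47,66.5):(378,290)}
K=np.array(list(obs))/1000; U=(np.array(list(obs.values()))+.5)/4-.5+off
def T(q,K):
    c,s=np.cos(q[2]),np.sin(q[2]); return np.c_[q[0]+c*K[:,0]-s*K[:,1],q[1]+s*K[:,0]+c*K[:,1],K[:,2]]
if __name__=='__main__':
    r=least_squares(lambda q:(proj('top',T(q,K))-U).ravel(),[.52,-.05,-.02]); q=r.x
    print(q,np.degrees(q[2])); print(np.round(r.fun.reshape(-1,2),2))
    p=np.load('p.npy'); im=cv2.resize(p[175:285,280:480,::-1],None,fx=4,fy=4,interpolation=cv2.INTER_CUBIC)
    def L(pts,col=(0,255,255)):
        P=proj('top',T(q,np.array(pts)/1000)); P=((P-off+.5)*4-.5).round().astype(int); cv2.polylines(im,[P.reshape(-1,1,2)],False,col,1)
    for y in(-136,-45,45,136): L([(-116,y,65),(-16,y,44)])
    L([(-116,-136,62),(-116,136,62)]); L([(-16,-136,30),(-16,136,30)],(255,255,0)); L([(62,-139,62),(62,139,62)])
    L([(-115,-149,70),(-115,-249,70),(35,-249,70),(35,-149,70),(-115,-149,70)])
    L([(-63.5,48,66.5),(-63.5,-48,66.5)])
    cv2.imwrite('pics/ov1.png',im)
E
python3 fit.py
```

```text
[ 0.52707344 -0.04657516 -0.03594732] -2.059629787865013
[[-0.16 -0.39]
 [ 1.03  0.4 ]
 [-0.84 -0.04]
 [ 0.95 -0.12]
 [ 1.55 -0.15]
 [-2.53  0.26]]
```

View pics/ov1.png

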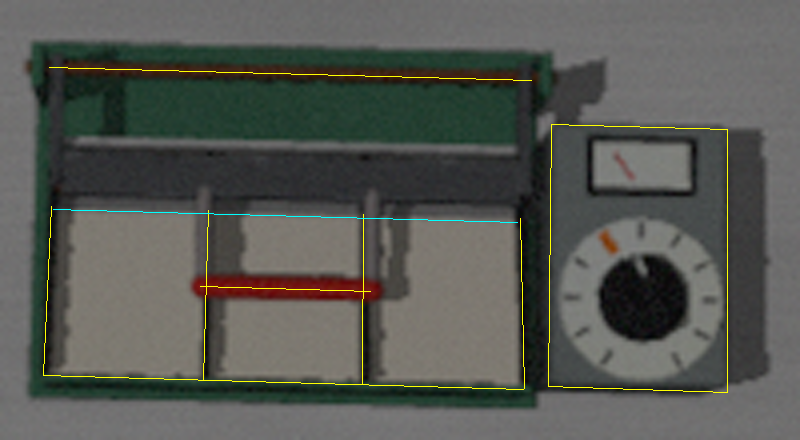

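```bash
python3 - <<'E'
from h import *
p=np.load('p.npy').astype(float)
# hinge rod: reddish-brown row centroid per column; front outer green edge row
R,G,B=p[...,0],p[...,1],p[...,2]
def fitrow(w,us,v0):
    rows=[(w[:,u]*np.arange(v0,v0+w.shape[0])).sum()/max(w[:,u].sum(),1e-6) for u in us]
    k=np.polyfit(us,rows,1); rr=np.array(rows)-np.polyval(k,us); ok=abs(rr)<.6; k=np.polyfit(np.array(us)[ok],np.array(rows)[ok],1); return k,np.degrees(np.arctan(k[0])),rr.std()
w=np.clip(R-G-5,0,None)[185:202]; print('rod',fitrow(w,range(296,410),185), )
w=np.clip(R-G-25,0,None)[238:254]; print('handle',fitrow(w,range(330,374),238))
g=np.clip(G-R-8,0,None)
w=g[265:280]; print('front green',fitrow(w,range(292,412),265))
from fit import T
for yaw in(-.5,-1,-1.5,-2):
    q=[.527,-.0466,np.radians(yaw)]
    a=proj('top',T(q,np.array([[62,130,62],[62,-130,62.],[-116,130,62],[-116,-130,62]])/1000)); print(yaw,[np.degrees(np.arctan2(a[i+1][1]-a[i][1],a[i+1][0]-a[i][0])).round(2) for i in(0,2)], a.round(1).tolist())
E
```

```text
rod (array([2.11438598e-02, 1.85319936e+02]), np.float64(1.2112734450643448), np.float64(0.10731331825022097))
handle (array([2.37605409e-02, 2.38238398e+02]), np.float64(1.361122602216973), np.float64(0.06634329806097149))
front green (array([2.45449360e-02, 2.64001566e+02]), np.float64(1.4060389278043017), np.float64(0.18869906209641485))
-0.5 [np.float64(-0.03), np.float64(0.1)] [[295.0, 193.1], [407.8, 193.0], [294.4, 270.0], [409.1, 270.2]]
-1 [np.float64(0.46), np.float64(0.6)] [[295.2, 192.6], [408.1, 193.5], [293.9, 269.5], [408.7, 270.7]]
-1.5 [np.float64(0.95), np.float64(1.1)] [[295.5, 192.1], [408.3, 194.0], [293.5, 269.0], [408.3, 271.2]]
-2 [np.float64(1.44), np.float64(1.6)] [[295.7, 191.6], [408.5, 194.5], [293.1, 268.5], [407.8, 271.7]]
```

```bash
cat >> h.py <<'E'
Q=[.5273,-.0475,np.radians(-1.8)]
def rig(*K):
    K=np.array(K,float).reshape(-1,3)/1000; c,s=np.cos(Q[2]),np.sin(Q[2]); return np.c_[Q[0]+c*K[:,0]-s*K[:,1],Q[1]+s*K[:,0]+c*K[:,1],K[:,2]]
def overlay(name,p,u0,u1,v0,v1,s,fn,lines):
    im=cv2.resize(p[v0:v1,u0:u1,::-1],None,fx=s,fy=s,interpolation=cv2.INTER_CUBIC)
    for l in lines:
        P=proj(name,rig(*l)); P=((P-[u0,v0]+.5)*s-.5).round().astype(int); cv2.polylines(im,[P.reshape(-1,1,2)],False,(0,255,255),1)
    cv2.imwrite('pics/'+fn,im)
BASE=[[(-116,y,65),(-16,y,44)] for y in(-136,-45,45,136)]+[[(-116,-136,62),(-116,136,62)],[(62,-139,62),(62,139,62)],[(-115,-149,70),(-115,-249,70),(35,-249,70),(35,-149,70),(-115,-149,70)],[(-63.5,48,66.5),(-63.5,-48,66.5)]]
E
python3 - <<'E'
from h import *
p,d=read_camera('side'); np.save('ps.npy',p)
overlay('side',p,270,380,215,365,5.2,'ov2.png',BASE)
pt=np.load('p.npy'); crop('top',pt,415,470,200,280,10,'dial1.png')
c=pt[200:280,415:470].astype(int); 
E
```

```text
(no output)
```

View pics/ov2.png

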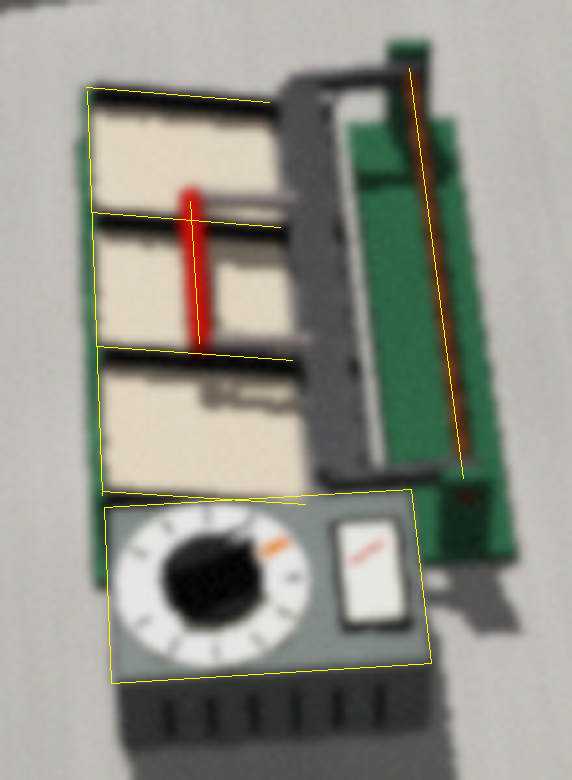

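View pics/dial1.png

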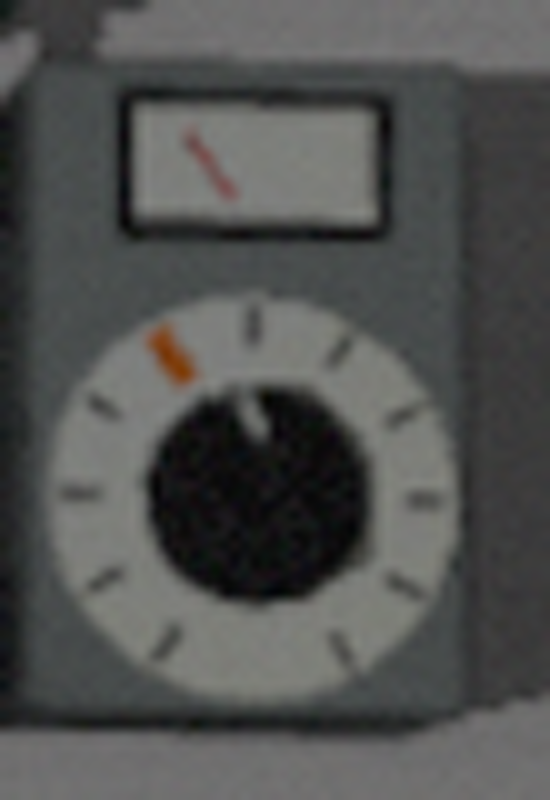

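```bash
cat >> h.py <<'E'
def deproj(name,u,v,z):
    c=camera_info(name); r=c['R'].T@np.array([(u-c['cx'])/c['fx'],(v-c['cy'])/c['fy'],1.]); o=-c['R'].T@c['t']; return o+r*(z-o[2])/r[2]
def to(x,y,z,yaw=None):
    P,R=pose(); s=R.inv().apply(np.array([x,y,z])-P)*1000
    cy=env.get_obs()['tool_rot'][2]; dy=0 if yaw is None else ((cy-yaw+180)%360-180)
    print('row',s.round(1),'ay',round(dy,1))
E
python3 - <<'E'
from h import *
c=deproj('top',440,249.2,.07); print('dial ctr',c)
i=lambda x,y:(415+(x+.5)/10-.5,200+(y+.5)/10-.5)
for z in (.102,):
  a=deproj('top',*i(240,393),z);b=deproj('top',*i(262,437),z); print(a,b,'ang from c',np.degrees(np.arctan2((a-c)[1],(a-c)[0])),np.degrees(np.arctan2((b-c)[1],(b-c)[0])),'line',np.degrees(np.arctan2((a-b)[1],(a-b)[0])))
o=deproj('top',*i(171,358),.07); print('orange',np.degrees(np.arctan2((o-c)[1],(o-c)[0])))
cc=c-rig(0,0,0)[0]; print('rig coords', Ro.from_euler('z',1.8,degrees=True).apply(cc))
o=env.get_obs(); print(o['time_s'])
to(.5,.35,.23); to(c[0],c[1],.2,-160)
print(rig((-63.5,0,66.5)))
E
```

```text
dial ctr [ 0.45623355 -0.24511974  0.07      ]
[ 0.47567516 -0.23626739  0.102     ] [ 0.46586309 -0.2407833   0.102     ] ang from c 24.481189542135258 24.243311797479056 line 24.7137707259845
orange 29.34572847268803
rig coords [-0.06482399 -0.19975447  0.07      ]
0.65
row [ 354.7    3.6 -153.4] ay 0
row [ 511.8   33.5 -729.1] ay 140.5
[[ 0.46383133 -0.04550542  0.0665    ]]
```

move_arm([
  [180,0,-80,0,7,0],
  [355,0,-150,0,14,0],
  [355,0,-150,0,21,0],
  [355,0,-150,0,28,0],
  [355,0,-150,0,35,0],
  [355,0,-150,0,42,0],
  [355,0,-150,0,49,0],
  [355,0,-150,0,56,0],
  [355,0,-150,0,63,0],
  [400,0,-300,0,70,0],
  [450,0,-450,0,77,0],
  [510,0,-725,0,84,0],
  [510,0,-725,0,91,0],
  [510,0,-725,0,98,0],
  [510,0,-725,0,105,0],
  [510,0,-725,0,112,0],
  [510,0,-725,0,119,0],
  [510,0,-725,0,126,0],
  [510,0,-725,0,133,0],
  [510,0,-725,0,137,0],
])

```text
time_s: 2.32
tool_pos: [0.4658, -0.0992, 0.234]
tool_rot: [-90.0, 0.1, -156.8]
force: [1.4, 0.0, 0.5]
grip_width: 0.0872
```

```bash
python3 - <<'E'
from h import *
o=env.get_obs(); print(o['time_s'],o['qpos'].round(1),o['tool_pos'],o['tool_rot'])
d=rig((-65,-199.3,91))[0]; print(d)
to(d[0],d[1],.14,-156.5)
E
```

```text
2.3167 [-30.   -5.1  37.1 108.    3.1  76.  -60.5] [ 0.46577889 -0.09918727  0.23399627] [-9.00183929e+01  9.91279255e-02 -1.56782662e+02]
[ 0.45607191 -0.24465996  0.091     ]
row [ 66.4  93.8 129.9] ay -0.3
```

move_arm([
  [20,0,40,0,0,0],
  [45,0,85,0,0,0],
  [66,0,130,0,0,0],
  [66,40,130,0,0,0],
  [66,80,130,0,0,0],
  [66,100,130,0,0,0],
  [66,100,130,0,0,0],
  [66,100,130,0,0,0],
], claw=40)

```text
time_s: 2.98
tool_pos: [0.4571, -0.2426, 0.1332]
tool_rot: [-90.0, -0.1, -156.5]
force: [0.7, 0.2, -0.7]
grip_width: 0.0437
```

```bash
python3 - <<'E'
from h import *
d=rig((-65,-199.3,91))[0]
to(d[0],d[1],.095,-155.5)
p,dd=read_camera('top'); crop('top',p,400,490,190,300,5,'d2.png')
p,dd=read_camera('side'); crop('side',p,260,400,270,390,5,'d2s.png')
E
```

```text
row [ 1.7 38.2  1.5] ay -1.0
```

View pics/d2s.png

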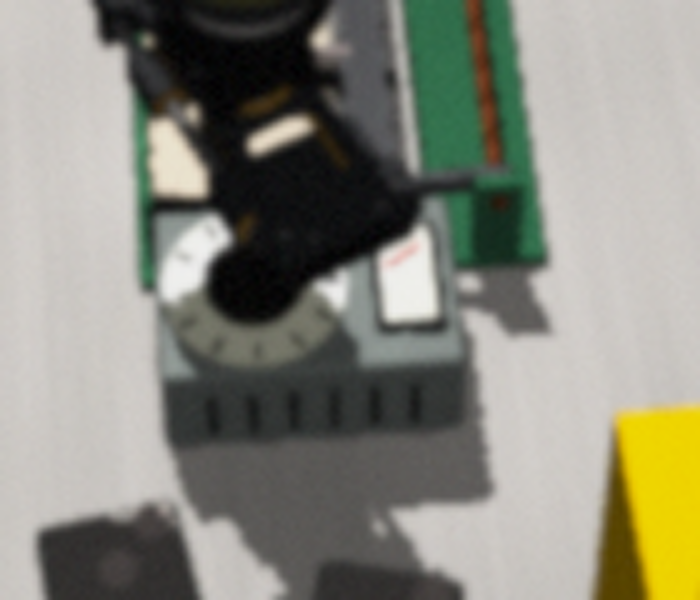

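move_arm([
  [1.7,15,1.5,0,-1,0],
  [1.7,30,1.5,0,-1,0],
  [1.7,38,1.5,0,-1,0],
  [1.7,38,1.5,0,-1,0],
  [1.7,38,1.5,0,-1,0],
])

```text
time_s: 3.5
tool_pos: [0.4575, -0.2448, 0.0966]
tool_rot: [-90.0, 0.1, -155.4]
force: [0.6, -0.1, 0.6]
grip_width: 0.0404
```

move_arm([
  [0,0,0,0,0,0],
  [0,0,0,0,0,0],
  [0,0,0,0,0,0],
  [0,0,0,0,0,0],
  [0,0,0,0,0,0],
  [0,0,0,0,0,0],
], claw=0, newtons=15)

```text
time_s: 4.0
tool_pos: [0.4567, -0.2446, 0.0958]
tool_rot: [-90.0, 0.0, -155.5]
force: [-0.5, 0.9, 1.5]
grip_width: 0.0119
```

move_arm([
  [0,0,0,0,-6,0],
  [0,0,0,0,-13,0],
  [0,0,0,0,-20,0],
  [0,0,0,0,-27,0],
  [0,0,0,0,-34,0],
  [0,0,0,0,-41,0],
  [0,0,0,0,-48,0],
  [0,0,0,0,-55,0],
  [0,0,0,0,-62,0],
  [0,0,0,0,-69,0],
  [0,0,0,0,-76,0],
  [0,0,0,0,-83,0],
  [0,0,0,0,-90,0],
  [0,0,0,0,-97,0],
  [0,0,0,0,-103,0],
  [0,0,0,0,-108,0],
  [0,0,0,0,-113,0],
  [0,0,0,0,-116,0],
  [0,0,0,0,-118,0],
  [0,0,0,0,-118,0],
])

```text
time_s: 5.67
tool_pos: [0.4553, -0.2445, 0.0958]
tool_rot: [-90.0, 0.2, -37.4]
force: [-4.1, 1.7, 5.0]
grip_width: 0.0119
```

```bash
python3 - <<'E'
from h import *
o=env.get_obs(); print(o['qpos'].round(1),o['tool_rot'],o['wrist_torque'],o['force'],o['grip_width'])
E
```

```text
[ -5.5   9.8  33.6 112.2  -6.3  60.   83.5] [-90.0189065    0.18729189 -37.40112433] [0.39949394 0.9980992  0.04914554] [-4.05017631  1.67141325  4.95862891] 0.011924160833003326
```

move_arm([
  [0,0,0,0,-2,0],
  [0,0,0,0,-4,0],
  [0,0,0,0,-5.5,0],
  [0,0,0,0,-6.5,0],
  [0,0,0,0,-7.5,0],
  [0,0,0,0,-7.5,0],
  [0,0,0,0,-7.5,0],
])

```text
time_s: 6.25
tool_pos: [0.4561, -0.2451, 0.0953]
tool_rot: [-90.0, 0.1, -30.0]
force: [-2.5, -0.6, 1.9]
grip_width: 0.012
```

```bash
python3 - <<'E'
from h import *
o=env.get_obs(); print(o['qpos'].round(1),o['tool_rot'],o['wrist_torque'],o['force'],o['grip_width'])
E
```

```text
[ -4.8   9.8  32.9 112.1  -6.1  59.8  90.7] [-9.00249239e+01  5.75509064e-02 -3.00235726e+01] [-0.04717181  0.73705259 -0.11196707] [-2.50657701 -0.55367868  1.92720685] 0.0119974105574899
```

move_arm([
  [0,0,0,0,-1,0],
  [0,0,0,0,-2,0],
  [0,0,0,0,-3,0],
  [0,0,0,0,-3,0],
])

```text
time_s: 6.58
tool_pos: [0.4561, -0.245, 0.0953]
tool_rot: [-90.0, 0.1, -27.0]
force: [-5.1, -0.9, 2.4]
grip_width: 0.0127
```

```bash
python3 - <<'E'
from h import *
o=env.get_obs(); print(o['qpos'].round(1),o['tool_rot'],o['wrist_torque'],o['force'],o['grip_width'])
E
```

```text
[ -4.6   9.8  32.6 112.1  -6.   59.8  93.7] [-9.00133285e+01  5.60109053e-02 -2.69556369e+01] [-0.12109036  1.04811031 -0.41096161] [-5.05299025 -0.92721495  2.41029606] 0.01273539110492273
```

move_arm([
  [0,0,0,0,1.5,0],
  [0,0,0,0,2.5,0],
  [0,0,0,0,2.5,0],
])

```text
time_s: 6.83
tool_pos: [0.4561, -0.245, 0.0953]
tool_rot: [-90.0, 0.1, -29.5]
force: [-5.9, -1.0, 1.4]
grip_width: 0.0121
```

move_arm([
  [0,0,0,0,0,0],
  [0,0,0,0,0,0],
  [0,0,0,0,0,0],
  [0,0,0,0,0,0],
  [0,-20,0,0,0,0],
  [0,-60,0,0,0,0],
  [0,-90,0,0,0,0],
  [0,-90,40,0,7,0],
  [0,-90,80,0,14,0],
  [0,-90,120,0,21,0],
  [0,-90,160,0,28,0],
  [0,-90,200,0,35,0],
  [0,-90,200,0,42,0],
  [0,-90,200,0,49,0],
  [0,-90,200,0,56,0],
  [0,-90,200,0,62,0],
], claw=45)

```text
time_s: 8.17
tool_pos: [0.5558, -0.0698, 0.1856]
tool_rot: [-89.9, 0.0, -91.7]
force: [-0.3, -1.9, 0.0]
grip_width: 0.0452
```

```bash
python3 - <<'E'
from h import *
p,dd=read_camera('top'); crop('top',p,415,470,200,280,8,'d3.png')
h=rig((-63.5,0,66.5))[0]; to(h[0],h[1],.12,-91.8); print(env.get_obs()['qpos'].round(1))
E
```

```text
row [-21.3  65.5 -92.8] ay -0.2
[-21.2   9.5  28.6 100.9  -4.8  70.8   6.6]
```

View pics/d3.png

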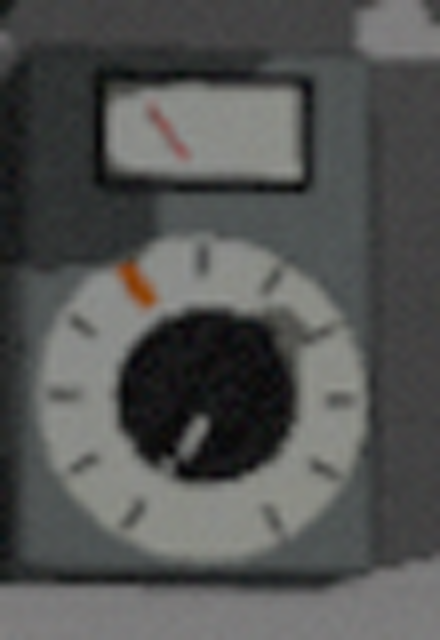

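```bash
cat >> h.py <<'E'
def ptr(x0,y0,x1,y1,s=8,u0=415,v0=200):
    i=lambda x,y:(u0+(x+.5)/s-.5,v0+(y+.5)/s-.5); c=rig((-65,-199.3,91))[0]
    a=deproj('top',*i(x0,y0),.102);b=deproj('top',*i(x1,y1),.102)
    for q in (a-c,b-c,b-a): print(np.degrees(np.arctan2(q[1],q[0]))+1.8, np.hypot(q[0],q[1]))
E
python3 -c "
from h import *
ptr(205,420,170,468)"
```

```text
151.20072245379464 0.011289967039697969
147.26685686076013 0.027789914702175084
144.58354529756997 0.016544688290142065
```

move_arm([
  [-10,10,-40,0,0,0],
  [-21,30,-80,0,0,0],
  [-21,65,-93,0,0,0],
  [-21,65,-93,0,0,0],
  [-21,65,-93,0,0,0],
])

```text
time_s: 8.63
tool_pos: [0.4604, -0.0469, 0.1189]
tool_rot: [-90.2, 0.0, -91.3]
force: [0.8, 0.3, 0.4]
grip_width: 0.0448
```

```bash
python3 - <<'E'
from h import *
h=rig((-63.5,0,66.5))[0]; to(h[0],h[1],.068,-91.8)
p,dd=read_camera('side'); crop('side',p,260,400,215,335,5,'h1.png')
E
```

```text
row [-1.4 50.9  3.6] ay 0.5
```

View pics/h1.png

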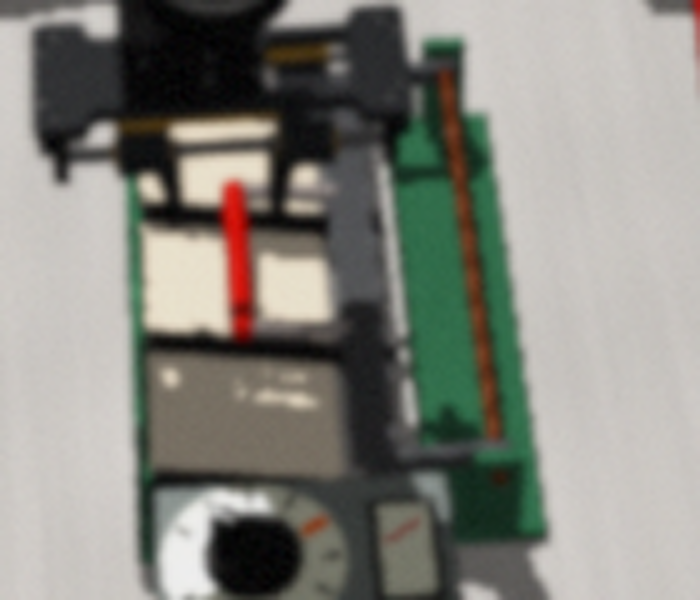

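move_arm([
  [-1,25,3.5,0,0.5,0],
  [-1,50,3.5,0,0.5,0],
  [-1,50,3.5,0,0.5,0],
  [-1,50,3.5,0,0.5,0],
])

```text
time_s: 9.02
tool_pos: [0.4676, -0.0469, 0.0714]
tool_rot: [-90.0, -0.1, -92.0]
force: [-0.0, 1.0, 0.4]
grip_width: 0.0452
```

move_arm([
  [0,0,0,0,0,0],
  [0,0,0,0,0,0],
  [0,0,0,0,0,0],
  [0,0,0,0,0,0],
  [0,0,0,0,0,0],
  [0,0,0,0,0,0],
], claw=0, newtons=15)

```text
time_s: 9.52
tool_pos: [0.4644, -0.0463, 0.0706]
tool_rot: [-90.2, 0.0, -92.0]
force: [-1.7, 0.2, 6.4]
grip_width: 0.0133
```

```bash
python3 - <<'E'
from h import *
P,R=pose(); o=env.get_obs(); print(P,o['tool_rot'],o['force'],o['time_s'])
c,s=np.cos(Q[2]),np.sin(Q[2]); d=P-np.array([Q[0],Q[1],0]); xr=(c*d[0]+s*d[1])*1000; zr=P[2]*1000; print('rig',xr,(-s*d[0]+c*d[1])*1000,zr)
r=np.hypot(125,12); phi0=np.arctan2(12,125)
a0=-.06
for a in np.linspace(-.06,1.70,20)[1:]:
    f=lambda a:np.array([62-r*np.cos(phi0+a),0,62+r*np.sin(phi0+a)])
    dw=rig(f(a))[0]-rig(f(a0))[0]; print(round(a,2),(R.inv().apply(dw)*1000).round(1))
E
```

```text
[ 0.46439333 -0.04633809  0.0706253 ] [-9.02298313e+01  2.36555584e-02 -9.19601669e+01] [-1.70177177  0.20503406  6.42256081] 9.5167
rig -62.91212872109343 -0.8146088265696733 70.62529818345766
0.03 [ -0.  -11.6   0.9]
0.13 [ -0.  -23.1   2.9]
0.22 [ -0.  -34.3   5.9]
0.31 [ -0.  -45.2  10. ]
0.4 [ -0.1 -55.7  15. ]
0.5 [ -0.1 -65.6  21. ]
0.59 [ -0.1 -75.   27.9]
0.68 [ -0.1 -83.7  35.6]
0.77 [ -0.2 -91.6  44.1]
0.87 [ -0.2 -98.7  53.3]
0.96 [  -0.2 -105.    63.1]
1.05 [  -0.3 -110.3   73.4]
1.14 [  -0.3 -114.6   84.2]
1.24 [  -0.3 -117.9   95.4]
1.33 [  -0.3 -120.2  106.8]
1.42 [  -0.4 -121.4  118.4]
1.51 [  -0.4 -121.5  130. ]
1.61 [  -0.4 -120.6  141.6]
1.7 [  -0.5 -118.5  153. ]
```

move_arm([
  [0,0,0,0,0,0],
  [0,2,0,0,0,0],
  [0,4,0,0,0,0],
  [0,7,0,0,0,0],
  [0,7,0,0,0,0],
], claw=30)

```text
time_s: 9.93
tool_pos: [0.4659, -0.0464, 0.0629]
tool_rot: [-90.0, -0.0, -92.0]
force: [0.3, 0.9, -1.0]
grip_width: 0.0295
```

move_arm([
  [0,0,0,0,0,0],
  [0,0,0,0,0,0],
  [0,0,0,0,0,0],
  [0,0,0,0,0,0],
  [0,0,0,0,0,0],
], claw=0, newtons=15)

```text
time_s: 10.35
tool_pos: [0.4644, -0.0464, 0.0633]
tool_rot: [-90.2, 0.0, -92.0]
force: [-6.1, 0.4, 4.8]
grip_width: 0.0133
```

move_arm([
  [0,-11.6,0.5,0,0,0],
  [0,-23,2,0,0,0],
  [0,-34.3,5,0,0,0],
  [0,-45.2,9,0,0,0],
  [0,-55.7,14,0,0,0],
  [0,-65.6,20,0,0,0],
  [0,-75,27,0,0,0],
  [0,-83.7,34.6,0,0,0],
  [0,-91.6,43,0,0,0],
  [0,-98.7,52.3,0,0,0],
  [0,-105,62,0,0,0],
  [0,-110.3,72.4,0,0,0],
  [0,-114.6,83.2,0,0,0],
  [0,-118,94.4,0,0,0],
  [0,-120.2,106,0,0,0],
  [0,-121.4,117.4,0,0,0],
  [0,-121.5,129,0,0,0],
  [0,-120.6,140.6,0,0,0],
  [0,-118.5,152,0,0,0],
  [0,-118.5,152,0,0,0],
])

```text
time_s: 12.02
tool_pos: [0.6212, -0.0518, 0.1831]
tool_rot: [-89.7, -0.1, -91.9]
force: [1.2, -0.3, 2.5]
grip_width: 0.0134
```

```bash
python3 - <<'E'
from h import *
o=env.get_obs(); print(o['tool_pos'],o['force'],o['grip_width'])
p,dd=read_camera('side'); crop('side',p,240,420,165,345,4,'u1.png')
E
```

```text
[ 0.62122698 -0.0518089   0.1830711 ] [ 1.15760675 -0.34978211  2.51708874] 0.013412095893310359
```

View pics/u1.png

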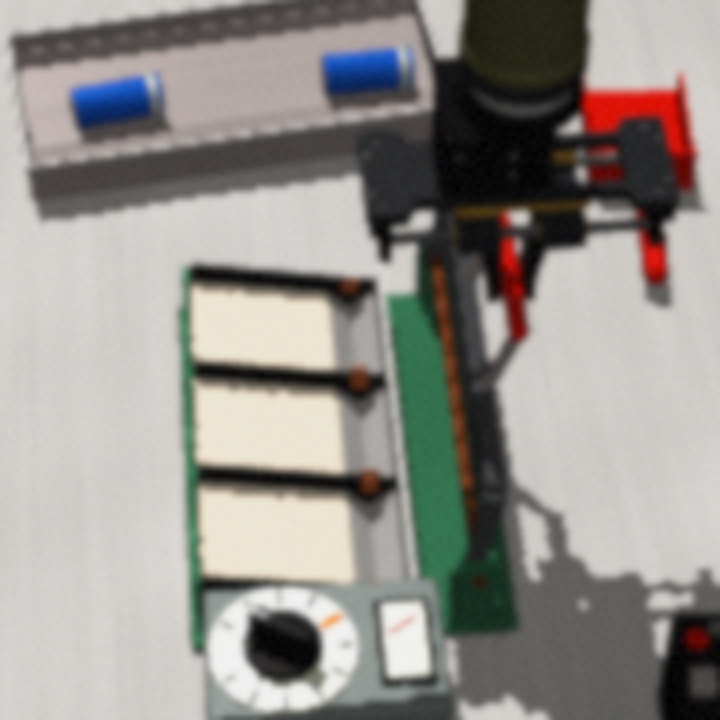

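move_arm([
  [0,0,0,0,0,0],
  [0,0,0,0,0,0],
  [0,0,0,0,0,0],
  [0,0,0,0,0,0],
  [0,-20,0,0,0,0],
  [0,-50,0,0,0,0],
  [0,-80,0,0,0,0],
  [0,-80,0,0,0,0],
], claw=50)

```text
time_s: 12.73
tool_pos: [0.6206, -0.0521, 0.2687]
tool_rot: [-89.4, 0.1, -92.0]
force: [1.0, -0.1, 0.1]
grip_width: 0.049
```

```bash
cat > cells.py <<'E'
from h import *
import sys
p,d=read_camera('top'); W=pts('top',d); np.save('W.npy',W); np.save('p.npy',p); p=p.astype(int)
W=np.where(np.isnan(W),0,W)
R,G,B=p[...,0],p[...,1],p[...,2]
mb=(B-R>25)&(B>G+15)&(W[...,2]>.003)&(W[...,2]<.1); mb[:, :120]=0; mb[:,430:]=0; mb[:150]=0; mb[340:]=0
n,l,st,ce=cv2.connectedComponentsWithStats(mb.astype(np.uint8))
for i in range(1,n):
    if st[i,4]<60: continue
    ys,xs=np.nonzero(l==i)
    z=np.percentile(W[l==i][:,2],90); 
    # sleeve silhouette centre at axis height approx top-7mm
    Pz=np.array([deproj('top',a,b,z-.005) for a,b in zip(xs,ys)])
    r=cv2.minAreaRect((Pz[:,:2]*1000).astype(np.float32)); c=Pz.mean(0)
    e=np.linalg.svd((Pz-c)[:,:2])[2][0]; print('blue px',ce[i].round(1),st[i,4],'ztop',round(z,4),'ctr',c.round(4),'axis',np.degrees(np.arctan(e[1]/e[0])).round(1),'rect',np.round(r[1],1),np.round(np.array(r[0])/1000,4))
print(env.get_obs()['time_s'])
E
python3 cells.py; python3 -c "
from h import *
p=np.load('p.npy'); crop('top',p,100,460,170,340,2.2,'t2.png')
p,d=read_camera('side'); crop('side',p,230,420,150,370,3.2,'s2.png')"
```

```text
blue px [192.  206.5] 331 ztop 0.0366 ctr [0.5665 0.3286 0.0316] axis 1.8 rect [60.6 30.8] [0.5668 0.3273]
blue px [195.7 290.9] 351 ztop 0.0364 ctr [0.3674 0.3155 0.0314] axis 9.0 rect [60.8 32. ] [0.3673 0.3158]
12.7833
```

View pics/t2.png

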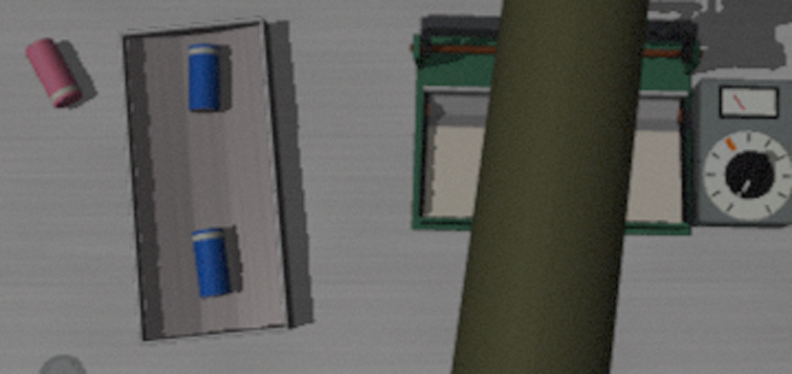

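View pics/s2.png

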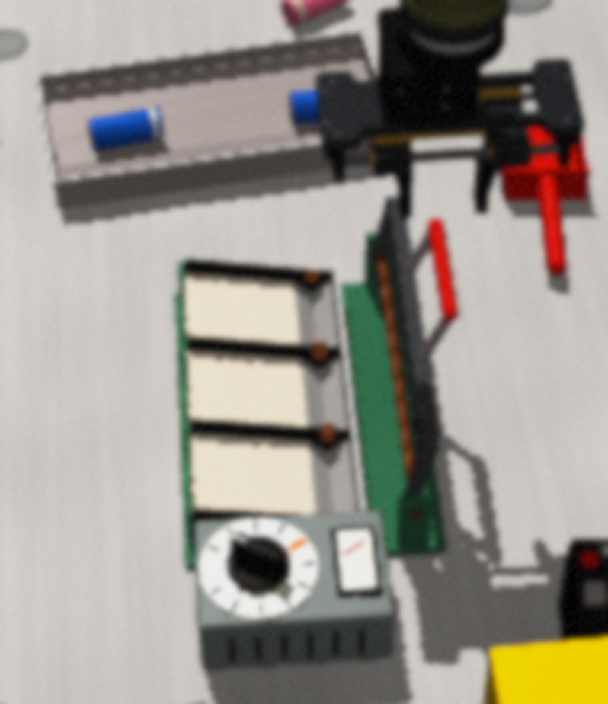

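```bash
python3 -c "
from h import *
to(.573,.332,.12,1.8)"
```

```text
row [-381.9  143.7  -59.1] ay -93.8
```

move_arm([
  [-40,0,-10,0,-7,0],
  [-80,0,-20,0,-14,0],
  [-120,0,-30,0,-21,0],
  [-160,0,-40,0,-28,0],
  [-200,0,-50,0,-35,0],
  [-240,0,-59,0,-42,0],
  [-280,0,-59,0,-49,0],
  [-320,15,-59,0,-56,0],
  [-355,40,-59,0,-63,0],
  [-382,70,-59,0,-70,0],
  [-382,105,-59,0,-77,0],
  [-382,143,-59,0,-84,0],
  [-382,143,-59,0,-91,0],
  [-382,143,-59,0,-94,0],
  [-382,143,-59,0,-94,0],
  [-382,143,-59,0,-94,0],
], claw=60)

```text
time_s: 14.17
tool_pos: [0.5715, 0.3317, 0.1179]
tool_rot: [-90.0, 0.1, 1.9]
force: [-0.2, 0.3, 0.0]
grip_width: 0.0597
```

```bash
python3 -c "
from h import *
print(env.get_obs()['qpos'].round(1))
to(.573,.332,.024,1.8)
p,d=read_camera('side'); crop('side',p,230,420,120,260,4,'s3.png')
p,d=read_camera('top'); crop('top',p,140,260,150,340,3,'t3.png')"
```

```text
[-36.   23.8   4.7  89.4  -2.1  66.9  61. ]
row [ 1.6 93.9  0.3] ay 0.1
```

View pics/s3.png

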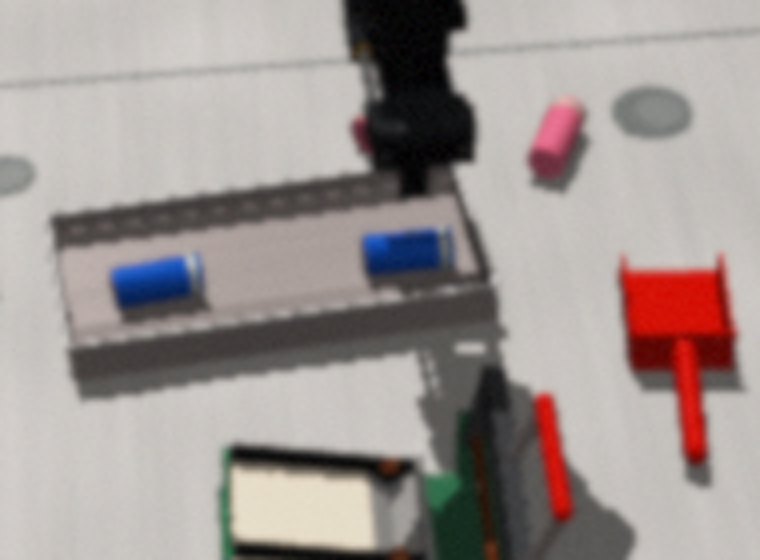

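move_arm([
  [1,30,0,0,0,0],
  [1,60,0,0,0,0],
  [1,85,0,0,0,0],
  [1,95,0,0,0,0],
  [1,95,0,0,0,0],
  [1,95,0,0,0,0],
])

```text
time_s: 14.77
tool_pos: [0.5735, 0.3324, 0.0247]
tool_rot: [-90.0, -0.0, 2.0]
force: [0.4, -0.1, -0.2]
grip_width: 0.0601
```

move_arm([
  [0,0,0,0,0,0],
  [0,0,0,0,0,0],
  [0,0,0,0,0,0],
  [0,0,0,0,0,0],
  [0,0,0,0,0,0],
  [0,0,0,0,0,0],
], claw=0, newtons=25)

```text
time_s: 15.27
tool_pos: [0.5737, 0.3322, 0.0248]
tool_rot: [-90.0, -0.1, 2.0]
force: [-0.6, -0.5, 2.5]
grip_width: 0.0323
```

move_arm([
  [0,-10,0,0,0,0],
  [0,-40,0,0,0,0],
  [0,-80,0,0,0,0],
  [0,-110,0,0,0,0],
  [0,-110,0,0,0,0],
  [0,-110,0,0,0,0],
])

```text
time_s: 15.77
tool_pos: [0.5745, 0.333, 0.1372]
tool_rot: [-89.8, -0.2, 2.0]
force: [-0.1, -0.4, -1.8]
grip_width: 0.0324
```

```bash
python3 -c "
from h import *
h=rig((-61,91,0))[0]; print(h); to(h[0],h[1],.135,-91.8)
p,d=read_camera('side'); crop('side',p,230,420,80,240,4,'s4.png')
p,d=read_camera('top'); crop('top',p,140,260,150,340,3,'t4.png')"
```

```text
[0.46918848 0.04537115 0.        ]
row [-115.5    0.9 -283.7] ay 93.8
```

View pics/s4.png

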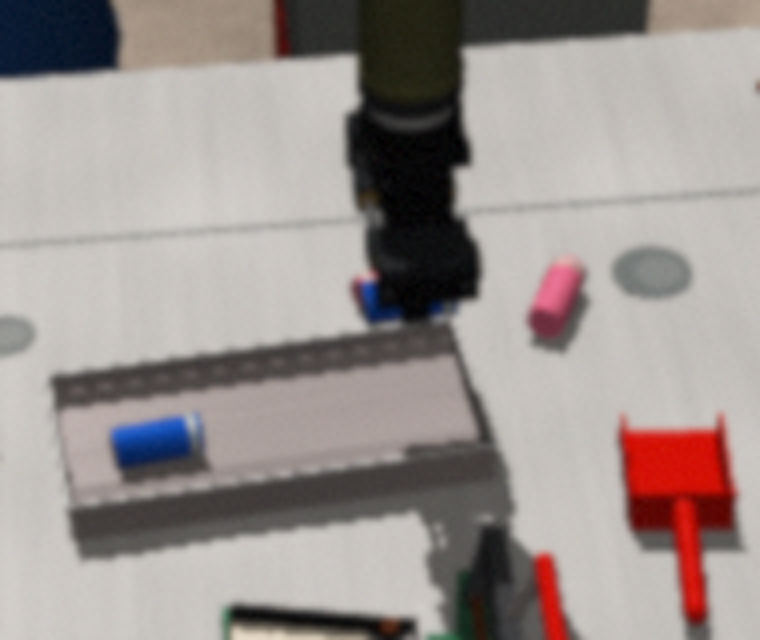

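View pics/t4.png

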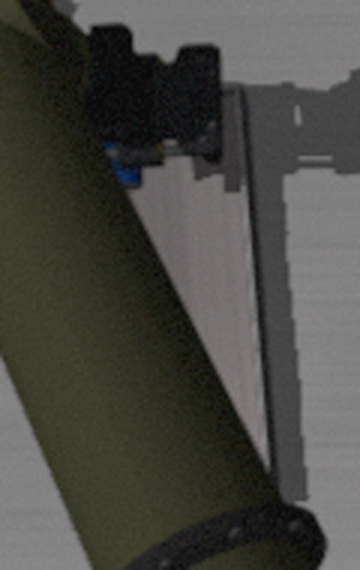

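move_arm([
  [-10,0,-30,0,7,0],
  [-25,0,-65,0,14,0],
  [-40,0,-100,0,21,0],
  [-55,0,-135,0,28,0],
  [-70,0,-170,0,35,0],
  [-85,0,-205,0,42,0],
  [-100,0,-240,0,49,0],
  [-115,0,-284,0,56,0],
  [-115,0,-284,0,63,0],
  [-115,0,-284,0,70,0],
  [-115,0,-284,0,77,0],
  [-115,0,-284,0,84,0],
  [-115,0,-284,0,91,0],
  [-115,0,-284,0,94,0],
  [-115,0,-284,0,94,0],
  [-115,0,-284,0,94,0],
])

```text
time_s: 17.2
tool_pos: [0.4672, 0.0441, 0.1327]
tool_rot: [-90.2, -0.1, -91.9]
force: [-0.7, -0.2, -1.7]
grip_width: 0.0323
```

```bash
python3 -c "
from h import *
h=rig((-61,91,0))[0]; print(h); to(h[0],h[1],.135,-91.8)
p,d=read_camera('side'); crop('side',p,250,390,180,300,5.5,'s5.png')
p,d=read_camera('top'); crop('top',p,230,350,170,300,4,'t5.png')"
```

```text
[0.46918848 0.04537115 0.        ]
row [-1.3 -2.3  1.9] ay -0.1
```

View pics/s5.png

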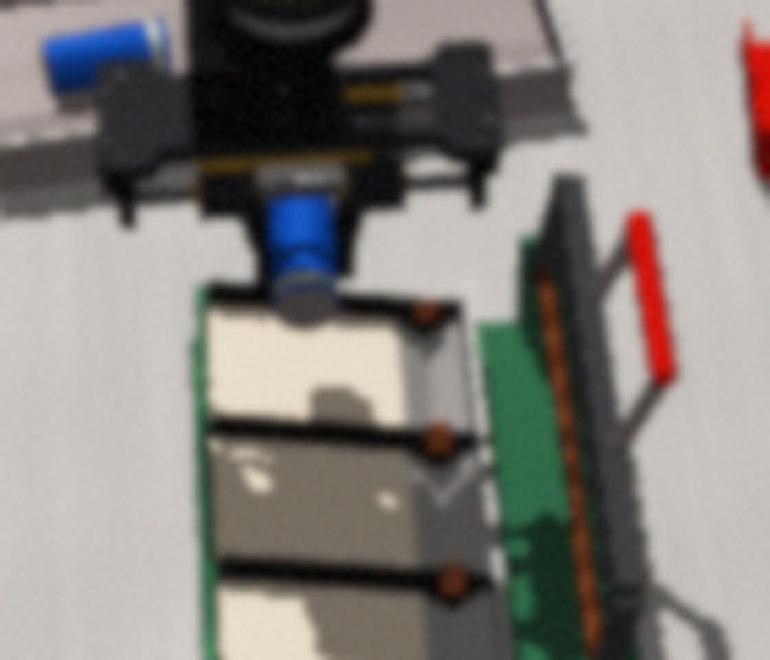

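View pics/t5.png

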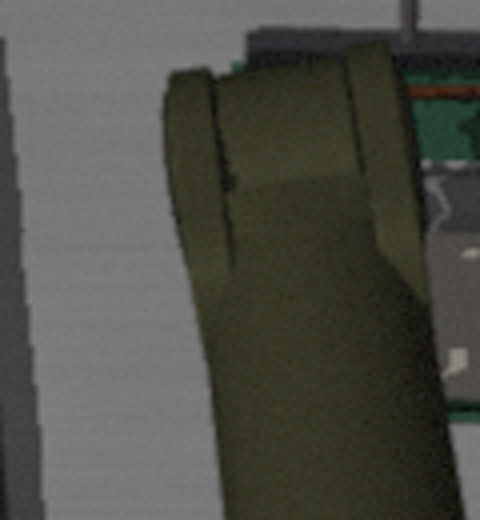

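```bash
python3 -c "
from h import *
p,d=read_camera('side'); crop('side',p,290,325,205,250,16,'s6.png')
e=deproj('side',250+304.5/5.5-.5,180+297.5/5.5-.5,.1264); P=pose()[0]; print(e,P,e-P)
d_=pts('side',d); print(d_[236,305],d_[232,305],d_[220,305])
# sanity: deproject known partition front end
"
```

```text
[0.46528014 0.02067321 0.1264    ] [0.46790753 0.04422623 0.13346002] [-0.00262738 -0.02355302 -0.00706002]
[0.46487337 0.01025375 0.12812728] [0.46542369 0.01143222 0.14259417] [0.4686185  0.04851227 0.15014894]
```

View pics/s6.png

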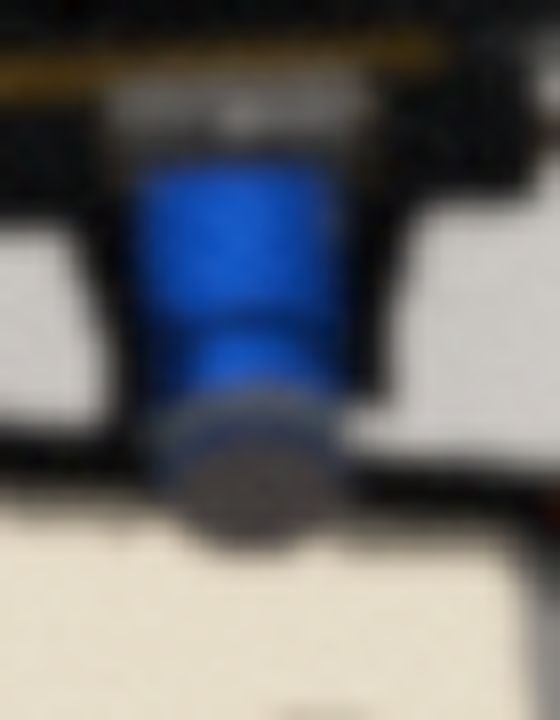

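move_arm([
  [-1,20,2,0,0,0],
  [-1,40,2,0,0,0],
  [-1,55,2,0,0,0],
  [-1,62,2,0,0,0],
  [-1,66,2,0,0,0],
  [-1,66,2,0,0,0],
  [-1,66,2,0,0,0],
])

```text
time_s: 17.93
tool_pos: [0.4709, 0.0453, 0.0686]
tool_rot: [-89.9, 0.0, -92.0]
force: [-0.2, -0.1, -1.1]
grip_width: 0.0324
```

```bash
python3 -c "
from h import *
h=rig((-61,91,0))[0]; to(h[0],h[1],.065,-91.8)
p,d=read_camera('side'); crop('side',p,250,390,180,300,5.5,'s7.png')"
```

```text
row [-0.   3.6 -1.7] ay -0.2
```

View pics/s7.png

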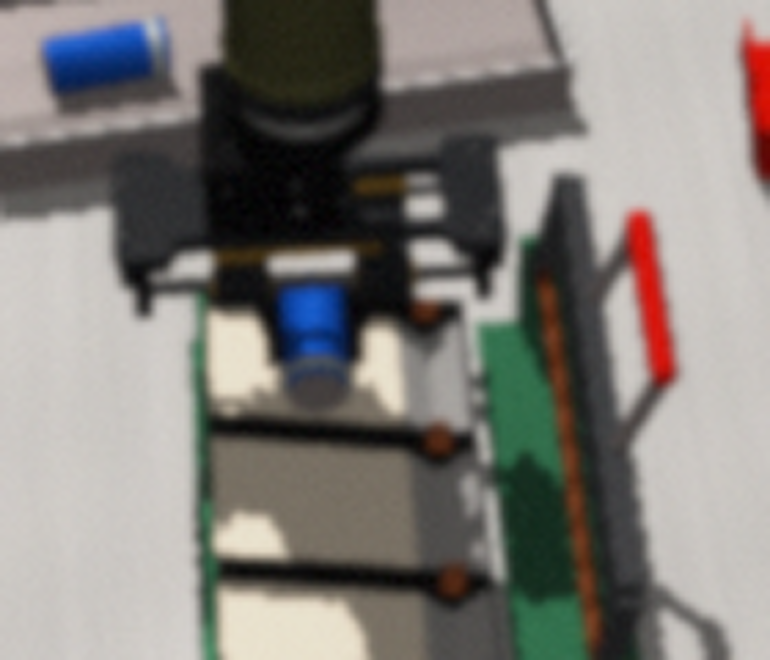

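move_arm([
  [0,2,-1,0,0,0],
  [0,3.5,-1.5,0,0,0],
  [0,3.5,-1.5,0,0,0],
])

```text
time_s: 18.23
tool_pos: [0.4688, 0.0453, 0.0647]
tool_rot: [-90.0, 0.0, -92.0]
force: [-0.6, -0.1, -1.2]
grip_width: 0.0325
```

move_arm([
  [0,1.5,0,0,0,0],
  [0,1.5,0,0,0,0],
])

```text
time_s: 18.4
tool_pos: [0.4689, 0.0453, 0.063]
tool_rot: [-90.0, 0.0, -92.0]
force: [0.6, -0.5, -2.0]
grip_width: 0.0324
```

move_arm([
  [0,0,0,0,0,0],
  [0,0,0,0,0,0],
  [0,0,0,0,0,0],
  [0,0,0,0,0,0],
], claw=50)

```text
time_s: 18.73
tool_pos: [0.4693, 0.0453, 0.0633]
tool_rot: [-90.0, 0.0, -92.0]
force: [0.8, -0.5, 0.1]
grip_width: 0.0479
```

move_arm([
  [0,-10,0,0,0,0],
  [0,-25,0,0,0,0],
  [0,-50,0,0,0,0],
  [0,-80,0,0,0,0],
  [0,-100,0,0,0,0],
  [0,-100,0,0,0,0],
  [0,-100,0,0,0,0],
  [0,-100,0,0,0,0],
])

```text
time_s: 19.4
tool_pos: [0.4685, 0.0452, 0.1629]
tool_rot: [-90.0, 0.0, -92.0]
force: [-1.1, -0.3, -0.2]
grip_width: 0.0499
```

```bash
python3 -c "
from h import *
p,d=read_camera('side'); crop('side',p,250,390,180,300,5.5,'s8.png')
to(.372,.319,.12,9)"
```

```text
row [-270.4   42.4 -105.4] ay -101.0
```

View pics/s8.png

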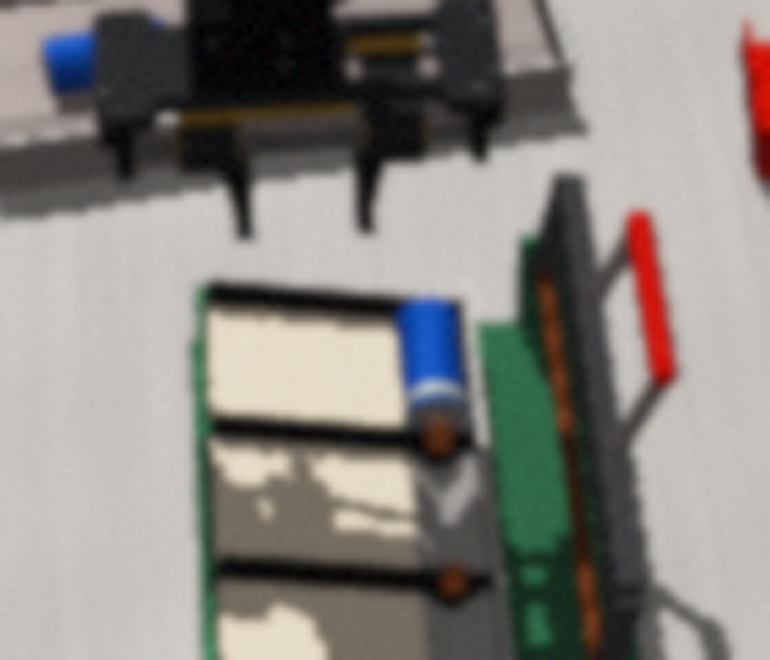

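```bash
python3 cells.py
```

```text
blue px [195.7 290.9] 347 ztop 0.0368 ctr [0.3674 0.3153 0.0318] axis 9.3 rect [60.8 31.7] [0.3673 0.3155]
19.5
```

move_arm([
  [-30,0,-10,0,-7,0],
  [-60,0,-20,0,-14,0],
  [-90,0,-30,0,-21,0],
  [-120,0,-45,0,-28,0],
  [-150,0,-60,0,-35,0],
  [-190,0,-75,0,-42,0],
  [-230,0,-90,0,-49,0],
  [-271,10,-106,0,-56,0],
  [-271,20,-106,0,-63,0],
  [-271,30,-106,0,-70,0],
  [-271,42,-106,0,-77,0],
  [-271,42,-106,0,-84,0],
  [-271,42,-106,0,-91,0],
  [-271,42,-106,0,-98,0],
  [-271,42,-106,0,-101,0],
  [-271,42,-106,0,-101,0],
  [-271,42,-106,0,-101,0],
], claw=60)

```text
time_s: 20.92
tool_pos: [0.3718, 0.3192, 0.1201]
tool_rot: [-90.1, 0.1, 8.9]
force: [-0.5, -0.7, -0.0]
grip_width: 0.06
```

```bash
python3 -c "
from h import *
print(env.get_obs()['qpos'].round(1))
to(.372,.319,.025,9)
p,d=read_camera('side'); crop('side',p,210,370,100,260,4,'s9.png')"
```

```text
[-44.1   4.3   0.3 113.3  -0.   62.5  55.2]
row [ 0.3 95.1 -0.2] ay -0.1
```

View pics/s9.png

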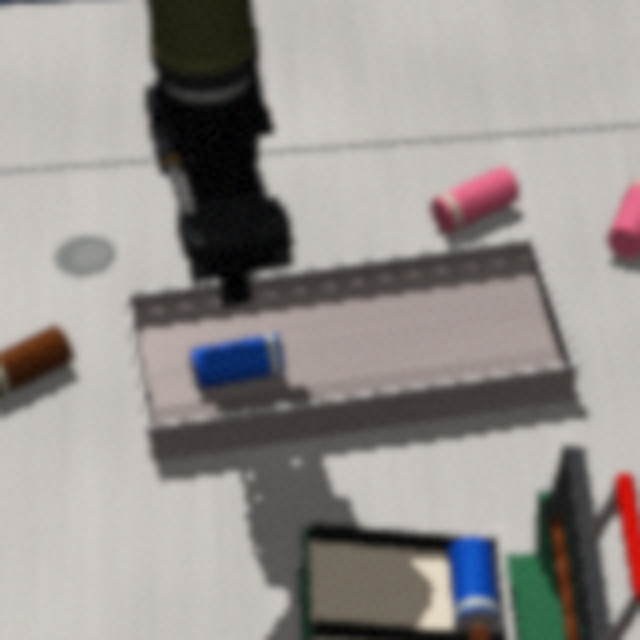

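move_arm([
  [0,30,0,0,0,0],
  [0,60,0,0,0,0],
  [0,85,0,0,0,0],
  [0,95,0,0,0,0],
  [0,95,0,0,0,0],
  [0,95,0,0,0,0],
])

```text
time_s: 21.47
tool_pos: [0.3723, 0.3198, 0.0263]
tool_rot: [-90.0, 0.0, 9.0]
force: [-0.4, -0.2, 0.6]
grip_width: 0.06
```

move_arm([
  [0,0,0,0,0,0],
  [0,0,0,0,0,0],
  [0,0,0,0,0,0],
  [0,0,0,0,0,0],
  [0,0,0,0,0,0],
  [0,0,0,0,0,0],
], claw=0, newtons=25)

```text
time_s: 21.97
tool_pos: [0.3726, 0.32, 0.0266]
tool_rot: [-90.0, -0.1, 9.0]
force: [0.7, -1.0, 1.0]
grip_width: 0.0325
```

move_arm([
  [0,-10,0,0,0,0],
  [0,-40,0,0,0,0],
  [0,-80,0,0,0,0],
  [0,-110,0,0,0,0],
  [0,-110,0,0,0,0],
  [0,-110,0,0,0,0],
])

```text
time_s: 22.47
tool_pos: [0.3733, 0.3208, 0.1385]
tool_rot: [-89.8, -0.2, 9.0]
force: [-0.1, -0.3, -1.9]
grip_width: 0.0323
```

```bash
python3 -c "
from h import *
h=rig((-61,0,0))[0]; print(h); to(h[0],h[1],.135,-91.8)
p,d=read_camera('side'); crop('side',p,210,370,80,240,4,'s10.png')"
```

```text
[ 0.4663301  -0.04558394  0.        ]
row [  34.4    2.6 -376.4] ay 100.8
```

View pics/s10.png

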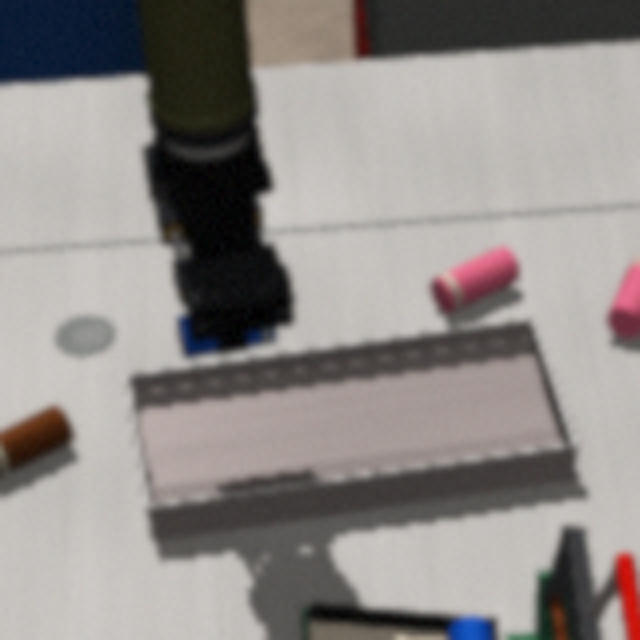

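move_arm([
  [10,0,-30,0,7,0],
  [30,0,-70,0,14,0],
  [50,0,-105,0,21,0],
  [60,0,-140,0,28,0],
  [60,0,-175,0,35,0],
  [60,0,-210,0,42,0],
  [55,0,-245,0,49,0],
  [50,0,-280,0,56,0],
  [45,0,-315,0,63,0],
  [40,0,-350,0,70,0],
  [34,2,-377,0,77,0],
  [34,2,-377,0,84,0],
  [34,2,-377,0,91,0],
  [34,2,-377,0,98,0],
  [34,2,-377,0,101,0],
  [34,2,-377,0,101,0],
  [34,2,-377,0,101,0],
])

```text
time_s: 23.93
tool_pos: [0.4638, -0.0472, 0.1327]
tool_rot: [-90.2, -0.0, -91.9]
force: [-0.1, 0.1, -1.2]
grip_width: 0.032
```

```bash
python3 -c "
from h import *
h=rig((-61,0,0))[0]; to(h[0],h[1],.068,-91.8)
p,d=read_camera('side'); crop('side',p,250,390,190,310,5.5,'s11.png'); np.save('Ws.npy',pts('side',d)); print(pose()[0])
P=pose()[0]; print(proj('side',P+[0,-.035,-.008]))"
```

```text
row [-1.7 64.7  2.6] ay -0.1
[ 0.46412261 -0.04721177  0.13295926]
[[307.58684763 263.03319291]]
```

View pics/s11.png

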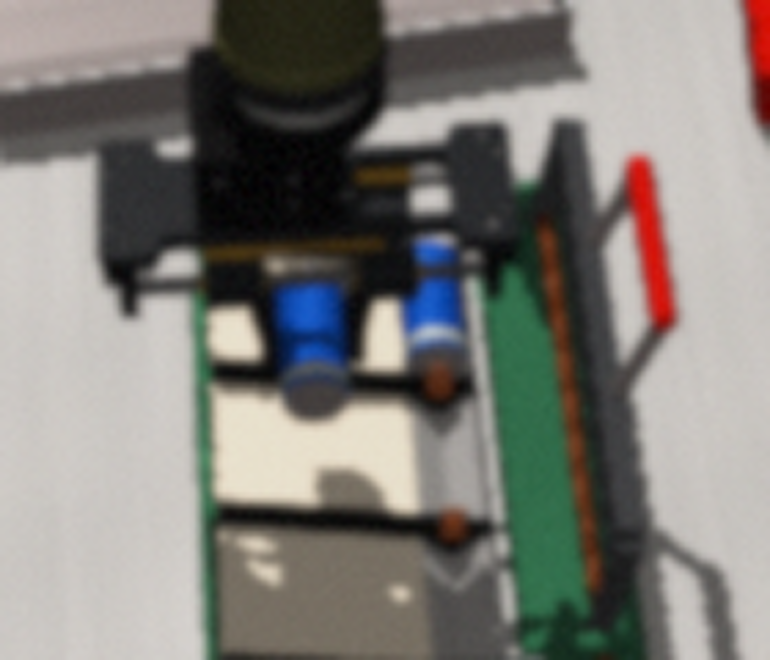

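```bash
python3 -c "
from h import *
W=np.load('Ws.npy')
for v in range(256,268): print(v,[tuple((W[v,u]*1000).round(0)) for u in (305,307,309)])
p,d=read_camera('side'); crop('side',p,290,325,235,280,14,'s12.png')"
```

```text
256 [(np.float64(459.0), np.float64(-73.0), np.float64(143.0)), (np.float64(464.0), np.float64(-71.0), np.float64(140.0)), (np.float64(469.0), np.float64(-71.0), np.float64(139.0))]
257 [(np.float64(458.0), np.float64(-77.0), np.float64(143.0)), (np.float64(464.0), np.float64(-77.0), np.float64(142.0)), (np.float64(469.0), np.float64(-75.0), np.float64(140.0))]
258 [(np.float64(458.0), np.float64(-74.0), np.float64(136.0)), (np.float64(463.0), np.float64(-78.0), np.float64(140.0)), (np.float64(469.0), np.float64(-76.0), np.float64(138.0))]
259 [(np.float64(458.0), np.float64(-82.0), np.float64(142.0)), (np.float64(463.0), np.float64(-86.0), np.float64(145.0)), (np.float64(468.0), np.float64(-80.0), np.float64(138.0))]
260 [(np.float64(458.0), np.float64(-79.0), np.float64(134.0)), (np.float64(463.0), np.float64(-80.0), np.float64(135.0)), (np.float64(468.0), np.float64(-84.0), np.float64(138.0))]
261 [(np.float64(458.0), np.float64(-80.0), np.float64(132.0)), (np.float64(463.0), np.float64(-80.0), np.float64(131.0)), (np.float64(468.0), np.float64(-85.0), np.float64(136.0))]
262 [(np
[... 374 characters left out ...]
 np.float64(-84.0), np.float64(124.0)), (np.float64(463.0), np.float64(-82.0), np.float64(121.0)), (np.float64(468.0), np.float64(-82.0), np.float64(120.0))]
265 [(np.float64(457.0), np.float64(-83.0), np.float64(118.0)), (np.float64(462.0), np.float64(-82.0), np.float64(117.0)), (np.float64(468.0), np.float64(-83.0), np.float64(118.0))]
266 [(np.float64(457.0), np.float64(-83.0), np.float64(115.0)), (np.float64(462.0), np.float64(-80.0), np.float64(111.0)), (np.float64(467.0), np.float64(-83.0), np.float64(113.0))]
267 [(np.float64(459.0), np.float64(-28.0), np.float64(44.0)), (np.float64(465.0), np.float64(-22.0), np.float64(36.0)), (np.float64(470.0), np.float64(-28.0), np.float64(43.0))]
```

View pics/s12.png

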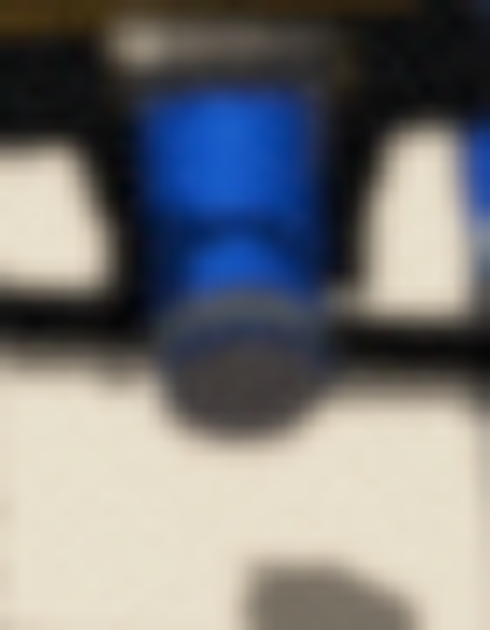

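move_arm([
  [-1.5,20,2.5,0,0,0],
  [-1.5,40,2.5,0,0,0],
  [-1.5,55,2.5,0,0,0],
  [-1.5,62,2.5,0,0,0],
  [-1.5,66,2.5,0,0,0],
  [-1.5,66,1.5,0,0,0],
  [-1.5,66,1,0,0,0],
])

```text
time_s: 24.62
tool_pos: [0.4664, -0.0458, 0.0686]
tool_rot: [-90.0, 0.0, -92.0]
force: [-0.1, 0.1, -0.8]
grip_width: 0.0327
```

```bash
python3 -c "
from h import *
h=rig((-61,0,0))[0]; to(h[0],h[1],.066,-91.8); print(env.get_obs()['force'])
p,d=read_camera('side'); crop('side',p,250,390,190,310,5.5,'s13.png')"
```

```text
row [-0.2  2.6 -0.1] ay -0.2
[-0.05081202  0.05912206 -0.7593262 ]
```

View pics/s13.png

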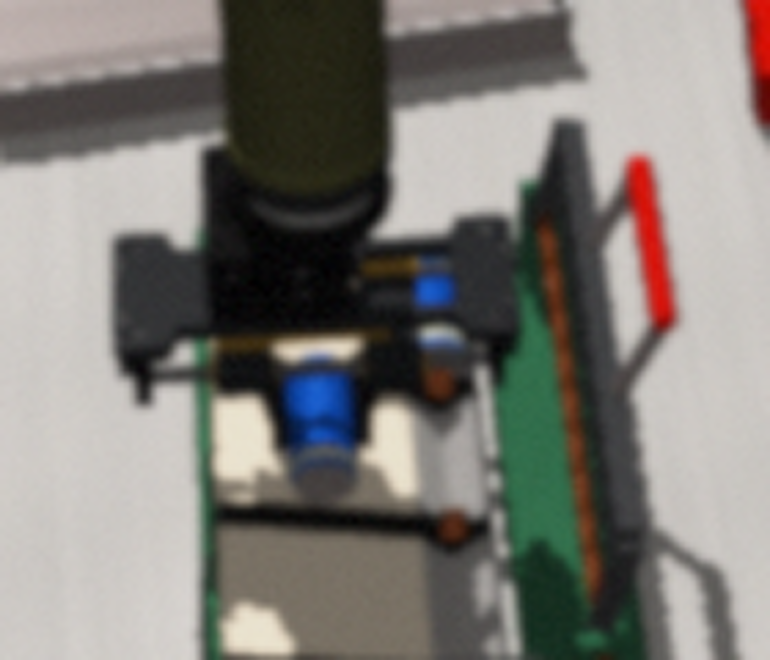

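move_arm([
  [0,1.5,0,0,0,0],
  [0,3,0,0,0,0],
  [0,3,0,0,0,0],
])

```text
time_s: 24.92
tool_pos: [0.4663, -0.0457, 0.0653]
tool_rot: [-90.0, 0.0, -92.0]
force: [-0.5, 0.6, -1.8]
grip_width: 0.0322
```

move_arm([
  [0,0,0,0,0,0],
  [0,0,0,0,0,0],
  [0,0,0,0,0,0],
  [0,0,0,0,0,0],
], claw=50)

```text
time_s: 25.25
tool_pos: [0.4664, -0.0458, 0.0653]
tool_rot: [-90.0, 0.0, -92.0]
force: [-0.1, 0.5, 0.7]
grip_width: 0.0478
```

move_arm([
  [0,-10,0,0,0,0],
  [0,-25,0,0,0,0],
  [0,-50,0,0,0,0],
  [0,-80,0,0,0,0],
  [0,-120,0,0,0,0],
  [0,-160,0,0,0,0],
  [0,-180,0,0,0,0],
  [0,-180,0,0,0,0],
  [-40,-180,0,0,0,0],
  [-80,-180,0,0,0,0],
  [-120,-180,0,0,0,0],
  [-160,-180,0,0,0,0],
  [-200,-180,0,0,0,0],
  [-240,-180,0,0,0,0],
  [-270,-180,0,0,0,0],
  [-270,-180,0,0,0,0],
  [-270,-180,0,0,0,0],
])

```text
time_s: 26.67
tool_pos: [0.4744, 0.2257, 0.2443]
tool_rot: [-90.1, -0.1, -91.7]
force: [0.1, -1.4, 0.0]
grip_width: 0.0499
```

```bash
python3 cells.py;  python3 -c "
from h import *
p=np.load('p.npy'); crop('top',p,280,480,175,285,4,'t14.png')
p,d=read_camera('side'); crop('side',p,250,390,190,340,4,'s14.png')"
```

```text
blue px [309. 220.] 324 ztop 0.0549 ctr [0.5288 0.0512 0.0499] axis 89.1 rect [55.8 28.2] [0.5288 0.0512]
blue px [348.9 220.9] 327 ztop 0.0552 ctr [ 0.5258 -0.0413  0.0502] axis 88.9 rect [55.6 30.5] [ 0.5268 -0.0415]
26.7167
```

View pics/t14.png

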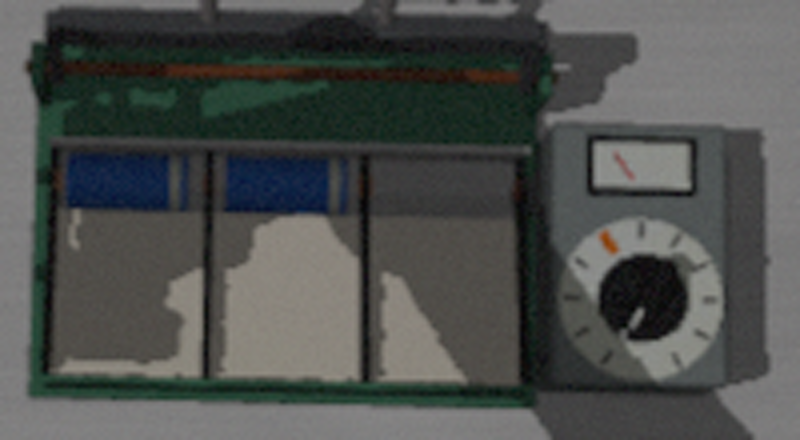

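View pics/s14.png

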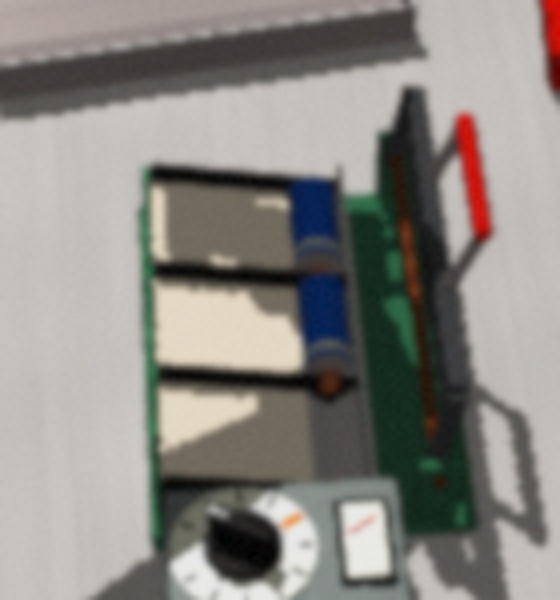

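```bash
python3 -c "
from h import *
h=rig((96,0,183))[0]; print(h); to(h[0],h[1],.262,-91.8); print(env.get_obs()['qpos'].round(1))"
```

```text
[ 0.62325263 -0.05051543  0.183     ]
row [267.9 -17.  157.5] ay -0.2
[-35.5   2.8   7.8 100.1  -0.3  77.2 -29.7]
```

move_arm([
  [30,-17,20,0,0,0],
  [65,-17,40,0,0,0],
  [100,-17,60,0,0,0],
  [135,-17,80,0,0,0],
  [170,-17,100,0,0,0],
  [205,-17,120,0,0,0],
  [240,-17,140,0,0,0],
  [268,-17,157,0,0,0],
  [268,-17,157,0,0,0],
  [268,-17,157,0,0,0],
  [268,-17,157,0,0,0],
])

```text
time_s: 27.68
tool_pos: [0.6224, -0.05, 0.2619]
tool_rot: [-90.0, 0.0, -92.1]
force: [-0.5, 0.4, -1.0]
grip_width: 0.0503
```

```bash
python3 -c "
from h import *
h=rig((96,0,183))[0]; to(h[0],h[1],.180,-91.8); print(env.get_obs()['qpos'].round(1))
p,d=read_camera('side'); crop('side',p,270,410,150,290,4,'s15.png')"
```

```text
row [ 0.5 81.9  1. ] ay -0.3
[-15.8  15.   22.   85.4  -5.7  80.8   4.4]
```

View pics/s15.png

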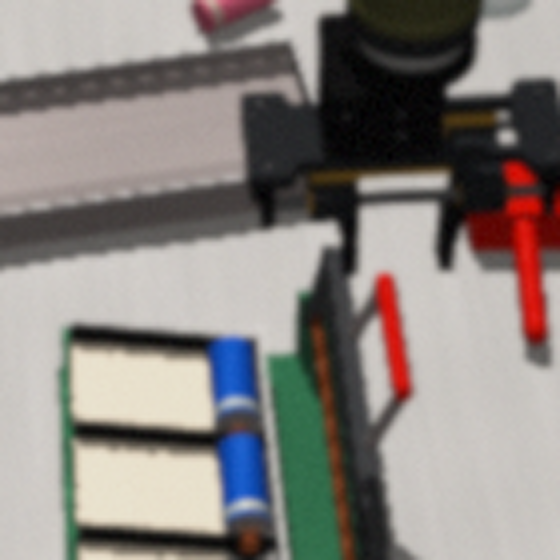

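move_arm([
  [0,30,1,0,0,0],
  [0,60,1,0,0,0],
  [0,82,1,0,0,0],
  [0,82,1,0,0,0],
  [0,82,1,0,0,0],
])

```text
time_s: 28.15
tool_pos: [0.623, -0.0477, 0.1796]
tool_rot: [-90.1, 0.0, -91.9]
force: [-0.4, 0.1, 0.2]
grip_width: 0.0503
```

move_arm([
  [0,0,0,0,0,0],
  [0,0,0,0,0,0],
  [0,0,0,0,0,0],
  [0,0,0,0,0,0],
  [0,0,0,0,0,0],
  [0,0,0,0,0,0],
], claw=0, newtons=15)

```text
time_s: 28.65
tool_pos: [0.6243, -0.0493, 0.1805]
tool_rot: [-90.0, 0.0, -92.0]
force: [0.6, 0.4, -0.8]
grip_width: 0.0184
```

```bash
python3 - <<'E'
from h import *
P,R=pose(); o=env.get_obs(); print(P,o['force'],o['grip_width'])
r=np.hypot(125,12); phi0=np.arctan2(12,125)
f=lambda a:np.array([62-r*np.cos(phi0+a),0,62+r*np.sin(phi0+a)])
for a in np.linspace(1.75,0.0,20)[1:]:
    dw=rig(f(a))[0]-rig(f(1.75))[0]; print(round(a,2),(R.inv().apply(dw)*1000).round(1))
E
```

```text
[ 0.62427303 -0.04926347  0.18053627] [ 0.59311842  0.42806665 -0.75798148] 0.01836674084448022
1.66 [  0.   -2.6 -11.3]
1.57 [  0.1  -4.2 -22.7]
1.47 [  0.1  -4.7 -34.3]
1.38 [  0.1  -4.2 -45.8]
1.29 [  0.2  -2.6 -57.3]
1.2 [  0.2   0.  -68.5]
1.11 [  0.2   3.7 -79.5]
1.01 [  0.3   8.4 -90.1]
0.92 [   0.3   14.  -100.2]
0.83 [   0.3   20.5 -109.7]
0.74 [   0.4   27.9 -118.6]
0.64 [   0.4   36.  -126.8]
0.55 [   0.4   44.9 -134.2]
0.46 [   0.4   54.4 -140.8]
0.37 [   0.5   64.5 -146.4]
0.28 [   0.5   75.1 -151.1]
0.18 [   0.5   86.  -154.8]
0.09 [   0.5   97.3 -157.5]
0.0 [   0.5  108.7 -159.2]
```

move_arm([
  [0,0,0,0,0,0],
  [0,0,0,0,0,0],
  [0,0,0,0,0,0],
])

```text
time_s: 28.9
tool_pos: [0.6239, -0.0493, 0.1803]
tool_rot: [-90.0, 0.0, -92.0]
force: [-2.4, 0.7, 3.5]
grip_width: 0.0136
```

move_arm([
  [0,-1,-5,0,0,0],
  [0,-2.6,-11.3,0,0,0],
  [0,-4.2,-22.7,0,0,0],
  [0,-4.7,-34.3,0,0,0],
  [0,-4.2,-45.8,0,0,0],
  [0,-2.6,-57.3,0,0,0],
  [0,0,-68.5,0,0,0],
  [0,3.7,-79.5,0,0,0],
  [0,8.4,-90,0,0,0],
  [0,14,-100,0,0,0],
  [0,20.5,-109.7,0,0,0],
  [0,28,-118.6,0,0,0],
  [0,36,-126.8,0,0,0],
  [0,45,-134,0,0,0],
  [0,54.5,-140.8,0,0,0],
  [0,64.5,-146.4,0,0,0],
  [0,75,-151,0,0,0],
  [0,80,-153,0,0,0],
  [0,80,-153,0,0,0],
])

```text
time_s: 30.48
tool_pos: [0.47, -0.0436, 0.0986]
tool_rot: [-90.1, 0.0, -92.0]
force: [0.6, 2.0, -3.4]
grip_width: 0.0135
```

```bash
python3 - <<'E'
from h import *
P,R=pose(); o=env.get_obs(); print(P,o['force'],o['grip_width'])
r=np.hypot(125,12); phi0=np.arctan2(12,125)
f=lambda a:np.array([62-r*np.cos(phi0+a),0,62+r*np.sin(phi0+a)])
print(rig(f(.23)),rig(f(0)))
p,d=read_camera('side'); crop('side',p,250,400,190,340,4,'s16.png')
E
```

```text
[ 0.47002003 -0.04355762  0.09855666] [ 0.55498717  2.04513595 -3.43121599] 0.013499217053141808
[[ 0.47035554 -0.04571045  0.10218119]] [[ 0.46433109 -0.04552112  0.074     ]]
```

View pics/s16.png

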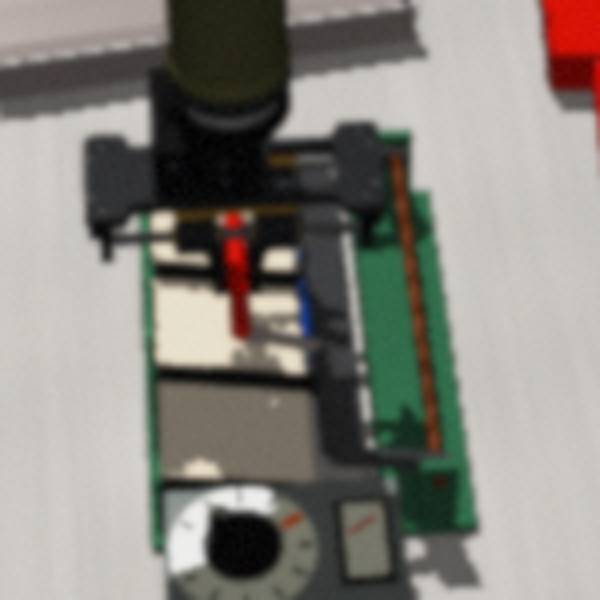

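Lower the last 28 mm gently.

move_arm([
  [0,5,-1.5,0,0,0],
  [0,10,-3,0,0,0],
  [0,15,-4,0,0,0],
  [0,20,-5,0,0,0],
  [0,24,-5.5,0,0,0],
  [0,26,-6,0,0,0],
  [0,26,-6,0,0,0],
  [0,26,-6,0,0,0],
])

```text
time_s: 31.2
tool_pos: [0.4652, -0.0435, 0.0739]
tool_rot: [-90.0, 0.0, -92.0]
force: [-0.6, 3.8, -3.3]
grip_width: 0.0135
```

move_arm([
  [0,1,0,0,0,0],
  [0,2,0,0,0,0],
  [0,2,0,0,0,0],
])

```text
time_s: 31.45
tool_pos: [0.465, -0.0435, 0.0723]
tool_rot: [-90.0, 0.0, -92.0]
force: [-2.6, 4.3, 0.4]
grip_width: 0.0131
```

move_arm([
  [0,0.5,0,0,0,0],
  [0,1,0,0,0,0],
  [0,1,0,0,0,0],
])

```text
time_s: 31.7
tool_pos: [0.465, -0.0435, 0.072]
tool_rot: [-90.0, 0.0, -92.0]
force: [-5.8, 4.0, 7.4]
grip_width: 0.0132
```

move_arm([
  [0,0,0,0,0,0],
  [0,0,0,0,0,0],
  [0,0,0,0,0,0],
  [0,0,0,0,0,0],
  [0,-10,0,0,0,0],
  [0,-40,0,0,0,0],
  [0,-80,0,0,0,0],
  [0,-120,0,0,0,0],
  [0,-120,0,0,0,0],
  [-40,-120,0,0,0,0],
  [-80,-120,0,0,0,0],
  [-120,-120,0,0,0,0],
  [-160,-120,0,0,0,0],
  [-200,-120,0,0,0,0],
  [-240,-120,0,0,0,0],
  [-240,-120,0,0,0,0],
], claw=45)

```text
time_s: 33.03
tool_pos: [0.4721, 0.2056, 0.1916]
tool_rot: [-89.9, 0.3, -91.3]
force: [-0.4, 0.7, -0.1]
grip_width: 0.0451
```

```bash
python3 - <<'E'
from h import *
p,d=read_camera('top'); crop('top',p,280,480,175,285,4,'t17.png')
W=pts('top',d); q=p.astype(int); v,u=np.mgrid[0:480,0:640]
m=(q[...,0]-q[...,1]>60)&(v>225)&(v<260)&(u>320)&(u<400); H=W[m]; print('handle z,x',np.nanmedian(H,0),m.sum())
p,d=read_camera('side'); crop('side',p,250,400,190,340,4,'s17.png')
to(.4561,-.245,.14,-31.8)
E
```

```text
handle z,x [ 0.46366611 -0.02840081  0.07876775] 152
row [443.   51.5  -3.7] ay -59.9
```

View pics/t17.png

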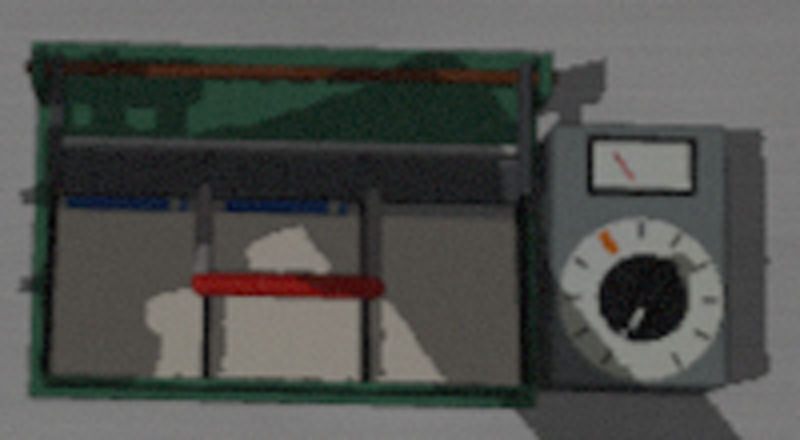

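View pics/s17.png

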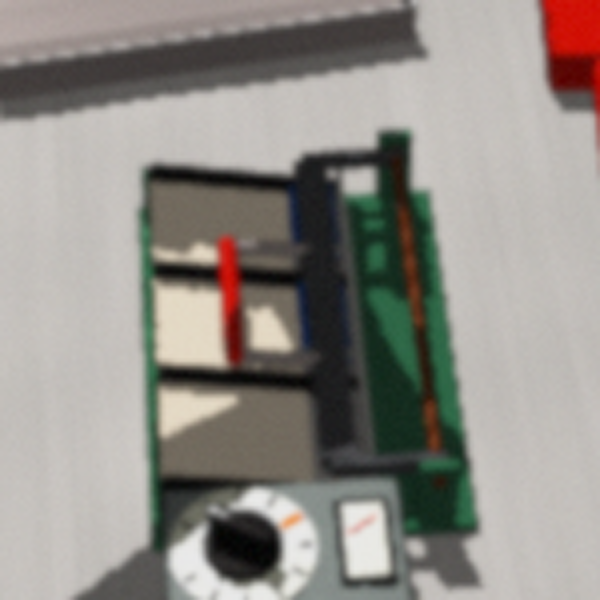

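move_arm([
  [40,0,0,0,-5,0],
  [80,0,0,0,-11,0],
  [120,0,0,0,-17,0],
  [160,0,0,0,-23,0],
  [200,0,0,0,-29,0],
  [240,0,0,0,-35,0],
  [280,0,0,0,-41,0],
  [320,0,0,0,-47,0],
  [360,0,-3,0,-53,0],
  [400,0,-4,0,-60,0],
  [443,0,-4,0,-60,0],
  [443,20,-4,0,-60,0],
  [443,51,-4,0,-60,0],
  [443,51,-4,0,-60,0],
  [443,51,-4,0,-60,0],
], claw=40)

```text
time_s: 34.38
tool_pos: [0.4521, -0.247, 0.1393]
tool_rot: [-90.1, 0.2, -32.1]
force: [0.2, -0.1, 0.4]
grip_width: 0.0403
```

```bash
python3 -c "
from h import *
to(.4561,-.245,.0955,-31.8); print(env.get_obs()['qpos'].round(1))"
```

```text
row [ 2.5 43.7  3.9] ay -0.3
[ -6.4   6.4  34.3 109.9  -4.   65.1  87.3]
```

move_arm([
  [2,15,3.5,0,0,0],
  [2,30,3.5,0,0,0],
  [2,43,3.5,0,0,0],
  [2,43,3.5,0,0,0],
  [2,43,3.5,0,0,0],
])

```text
time_s: 34.8
tool_pos: [0.4582, -0.2443, 0.0983]
tool_rot: [-90.0, -0.0, -31.9]
force: [1.4, -1.0, 1.1]
grip_width: 0.0402
```

```bash
python3 -c "
from h import *
to(.4561,-.245,.0955,-31.8); print(pose()[0])"
```

```text
row [-1.5  2.8 -1.7] ay -0.1
[ 0.45822986 -0.24433378  0.09831379]
```

move_arm([
  [-1,2.5,-1.5,0,0,0],
  [-1,2.5,-1.5,0,0,0],
])

```text
time_s: 34.97
tool_pos: [0.4566, -0.2457, 0.0957]
tool_rot: [-90.0, -0.1, -32.0]
force: [-0.5, 0.6, 0.5]
grip_width: 0.0401
```

move_arm([
  [0,0,0,0,0,0],
  [0,0,0,0,0,0],
  [0,0,0,0,0,0],
  [0,0,0,0,0,0],
  [0,0,0,0,0,0],
  [0,0,0,0,0,0],
  [0,0,0,0,0,0],
], claw=0, newtons=15)

```text
time_s: 35.55
tool_pos: [0.4562, -0.2452, 0.0946]
tool_rot: [-90.0, -0.0, -32.0]
force: [-0.3, 0.3, 0.3]
grip_width: 0.0118
```

move_arm([
  [0,0,0,0,6,0],
  [0,0,0,0,13,0],
  [0,0,0,0,20,0],
  [0,0,0,0,27,0],
  [0,0,0,0,34,0],
  [0,0,0,0,41,0],
  [0,0,0,0,48,0],
  [0,0,0,0,55,0],
  [0,0,0,0,62,0],
  [0,0,0,0,69,0],
  [0,0,0,0,76,0],
  [0,0,0,0,83,0],
  [0,0,0,0,90,0],
  [0,0,0,0,97,0],
  [0,0,0,0,104,0],
  [0,0,0,0,110,0],
  [0,0,0,0,115,0],
  [0,0,0,0,118,0],
  [0,0,0,0,120,0],
  [0,0,0,0,120,0],
])

```text
time_s: 37.22
tool_pos: [0.4555, -0.2452, 0.0946]
tool_rot: [-90.1, -0.0, -152.0]
force: [-2.0, -0.3, 3.8]
grip_width: 0.0118
```

move_arm([
  [0,0,0,0,0,0],
  [0,0,0,0,0,0],
])

```text
time_s: 37.38
tool_pos: [0.4556, -0.2452, 0.0946]
tool_rot: [-90.1, -0.0, -151.9]
force: [-3.5, 0.9, 4.9]
grip_width: 0.0122
```

Release, lift, clear and look.

move_arm([
  [0,0,0,0,0,0],
  [0,0,0,0,0,0],
  [0,0,0,0,0,0],
  [0,0,0,0,0,0],
  [0,-20,0,0,0,0],
  [0,-50,0,0,0,0],
  [0,-90,0,0,0,0],
  [0,-120,0,0,0,0],
  [-20,-130,-35,0,0,0],
  [-40,-130,-70,0,0,0],
  [-60,-130,-105,0,0,0],
  [-80,-130,-140,0,0,0],
  [-100,-130,-175,0,0,0],
  [-120,-130,-210,0,0,0],
  [-140,-130,-245,0,0,0],
  [-160,-130,-280,0,0,0],
  [-160,-130,-310,0,0,0],
  [-160,-130,-310,0,0,0],
], claw=45)

```text
time_s: 38.88
tool_pos: [0.4493, 0.1105, 0.2241]
tool_rot: [-90.1, -0.0, -151.4]
force: [0.5, 0.0, -0.1]
grip_width: 0.0452
```

```bash
python3 - <<'E'
from h import *
print(pose()[0])
p,d=read_camera('top'); cv2.imwrite('pics/t18.png',p[:,:,::-1]); crop('top',p,415,470,200,280,8,'d18.png')
p,d=read_camera('side'); cv2.imwrite('pics/s18.png',p[:,:,::-1])
E
```

```text
[0.44930107 0.11045847 0.22412159]
```

View pics/d18.png

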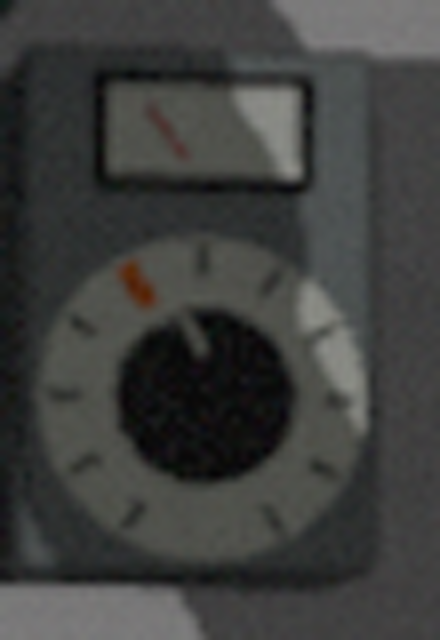

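View pics/s18.png

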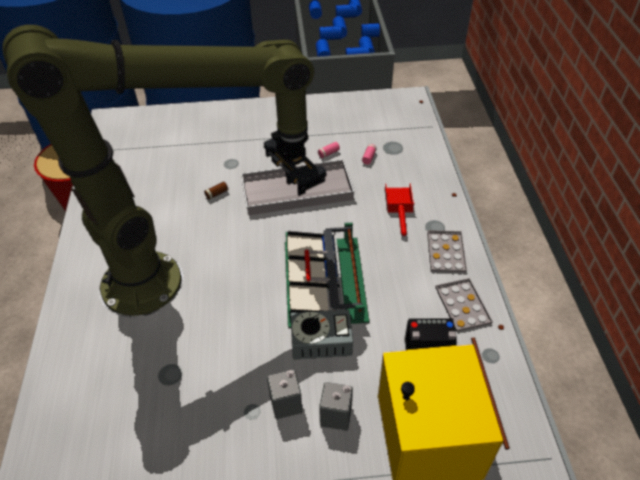

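```bash
python3 - <<'E'
from h import *
ptr(204,354,181,311)
# subpixel: brightness-weighted fit of pointer line within the black knob
p,d=read_camera('top'); crop('top',p,432,448,232,250,30,'d19.png'); crop('side',read_camera('side')[0],290,335,305,345,14,'d19s.png')
# same ref: orange pixels
q=p.astype(int); m=(q[...,0]-q[...,2]>50); m[:,:425]=0;m[:,455:]=0;m[:225]=0;m[260:]=0
ys,xs=np.nonzero(m); w=(q[...,0]-q[...,2])[m]; o=deproj('top',(xs*w).sum()/w.sum(),(ys*w).sum()/w.sum(),.07)-rig((-65,-199.3,70))[0]; print('orange',np.degrees(np.arctan2(o[1],o[0]))+1.8)
E
```

```text
34.189152763370764 0.010130764664215633
30.736620416543204 0.023474960559686064
28.12250221360984 0.013376503005961679
orange 30.04733212771037
```

View pics/d19.png

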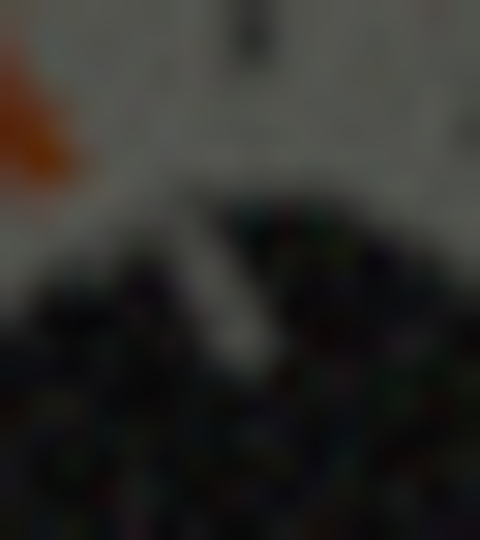

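View pics/d19s.png

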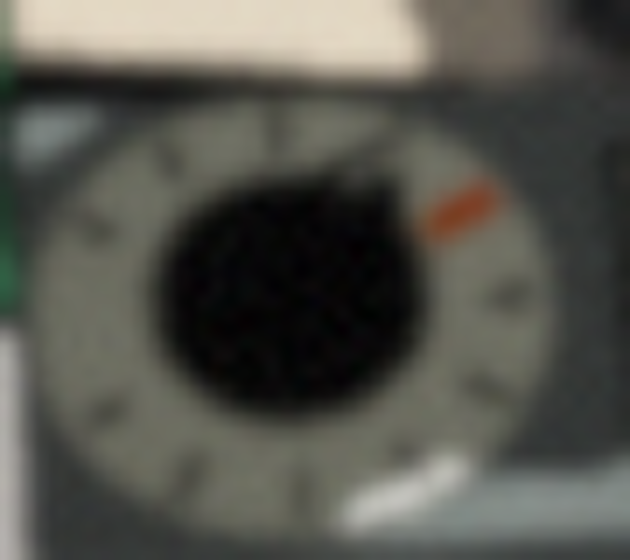

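```bash
python3 - <<'E'
from h import *
p,d=read_camera('side'); crop('side',p,270,380,215,325,5,'fin.png')
o=env.get_obs(); print(o['time_s'],o['joint_velocities'].round(2))
E
```

```text
39.1333 [ 0.35 -0.03  0.11 -0.05 -0.24 -0.01 -0.08]
```

View pics/fin.png

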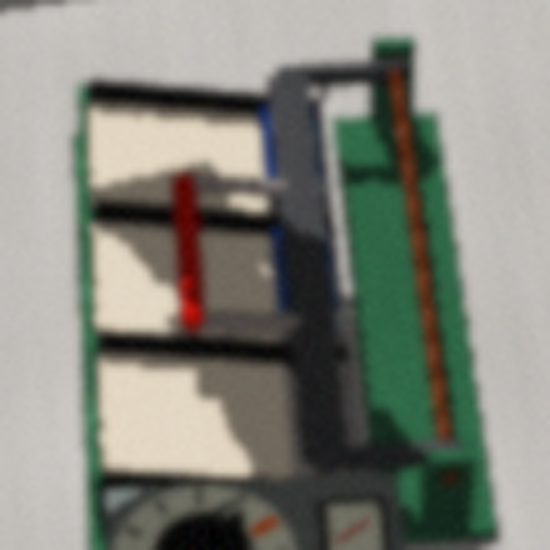

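The bar rests on both cells (blue edges show at both sides of it), and the dial is on orange.

```bash
python3 -c "
from cell import job
print(job.sign_off())"
```

```text
the job is handed in; nothing more can be done
None
```

The rig is loaded and the job is handed in, at about 39 s of the 208 s. Only two blue cells were present, and both are now clamped in the rig.

- **Order:** I turned the dial back to its zero stop and swung the clamp bar up onto its rear stop. I then let each cell go on the feed plate, one in the +y bay and one in the middle bay. Once both had rolled into the vee, I swung the bar down onto them and turned the dial 120° clockwise to the orange mark.
- **Cells:** before closing the bar, both lay along the vee in the top and side views, with the bar up and the gripper clear.
- **Bar:** the handle top read about 79 mm above the bench, which fits the bar resting on seated cells. The last side picture shows the cells under the bar.
- **Dial:** the pointer reads about 30°, against 30.0° for the orange mark. Single readings of the pointer ranged from 28° to 34° because the picture is coarse. At zero I relied on feeling the stop: readings there were 145° to 151° for an expected 150°.
- **Everything else:** the lantern batteries, motorcycle battery, scoop and the pink and brown look-alikes were not touched. The arm ended clear of everything. No check failed.

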